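Move a drying track cast into the tray corner with a lifter

TASK

Slide the lifter's blade under the plaster paw-print cast on the wooden drying rack, carry the cast on the blade to the blue ribbed tray, set it down level on the ribs and draw the blade out; by the end the cast must be pushed square and flush against both fences of the tray's corner. Never carry the cast with the fingers, tip it steeply or drop it (pushing it with fingertips or lifter once it lies in the tray is fine). Leave the lifter lying flat on the bare bench, blade down, clear of rack, tray and cast, and do not disturb the spray bottle, the cup or the jar.

Things in the scene. Friction and masses are not known exactly. Their poses are not given: they have to be found in the camera images.
- cast: Off-white square plaster slab, 110 x 110 x 12 mm, about 0.2 kg, with a low paw-print relief (up to 5 mm) on top. Origin at the centre of its underside, x and y along its sides, z up. Starts on the rack's two battens, roughly centred (within 6 mm, 0.1 rad).
- rack: Fixed wooden drying rack, origin on the bench under its centre, z up. Base 130 (x) x 100 (y) x 4 mm; two battens along x, 130 long, 8 wide, at y = +40 and -40 mm, tops 20 mm above the bench. Between them, under the cast, is a free tunnel 72 mm wide, from 4 to 20 mm above the bench, open at both x ends. Its -x end faces the robot (yaw within 0.2 rad).
- tray: Fixed blue tray, origin on the bench midway between its two ribs, z up. Floor 4 mm; ribs along x as on the rack (x -65 to 65, y = +40 and -40, 8 wide, tops at 20 mm). Open at -x (to the robot, yaw within 0.2 rad) and -y. Fences 34 mm high: inner faces at x = +65 and y = +65 mm. A cast flush in the corner has its centre at x = +10, y = +10.
- tray_corner (a point): The inner corner where the tray's two fence faces meet, at the height of the rib tops (x = +65, y = +65, z = +20 mm in the tray's frame).
- lifter: Cranked spatula, 0.16 kg. Origin on the underside of the steel blade (2.5 mm thick, x -65 to +45, y -27 to 27 mm); x points to the blade tip, z up. Behind the blade a crank rises to an orange bar handle: x -160 to -78, 22 mm wide, z 24 to 42 mm. Lies blade down on the bench. Carry the cast centred near the origin, its rear edge ahead of the crank (x = -65).
- lifter_grip (a point): Point to grip on the lifter's handle, at x = -108, y = 0, z = 33 mm in the lifter's frame (centre of the bar's section).
- bottle: Bystander: pale spray bottle with a teal head, 76 mm diameter, 190 mm tall, origin under its centre.
- cup: Bystander: white open paper cup, 72 mm across, 85 mm tall, origin under its centre.
- jar: Bystander: amber jar with a white cap, 64 mm diameter, 80 mm tall, origin under its centre.
Mind the look-alikes: they are no part of the job. Several things have the shape of the rack; the one meant has the colours described above. Leave any green look-alike of the cast alone.

How it is judged:
By the outcome, as a careful person would: the job done as asked, in the order asked, and still so for the second after the job is handed in, with the robot touching nothing.
It also fails if it takes over 72 s, if anything falls off the work surface, if the arm or the gripper's body presses on something with over 40 N, if the wrist force passes 120 N, or if a joint passes its speed limit or range.

ROBOT

A 6-joint arm with a two-finger parallel gripper is mounted at the origin on the work surface. World frame = base frame: x ahead of the robot, y to its left, z up, the work surface at z = 0. Lengths are in m, angles in rad, forces in N, time in s.
With the tool pointing down it reaches from about 0.3 to 0.775 m from the base axis. Payload 14.6 kg.
Tool frame: the origin (TCP) lies at the very end of the fingers, on their centre line; the grasp point (between the pads) lies 19 mm behind it; z points along the fingers, y is the line along which they close (so a half turn about z gives the same grasp; the last joint's range is limited). The gripper opens to 94 mm and grips with 3 to 60 N. Pads are 16 mm wide; open, the fingers measure 119 mm over their backs; the gripper's body (75 mm by 177 mm) begins 78 mm behind the grasp point.
Start: joints at [1.099, 0.3, 1.521, -0, 1.321, -0.067], TCP at [0.217, 0.506, 0.205] pointing down, gripper open.
Joint ranges: [-3.03, 3.03], [-0.79, 2.21], [0.23, 2.52], [-1.04, 4.18], [0, 3.07], [-2.55, 2.55]. Speed limits (rad/s): [2.22, 2.22, 2.57, 3.14, 3.14, 3.14].

INTERFACE

Orientations are given as [roll, pitch, yaw] about the fixed x, y, z axes, in that order (R = Rz(yaw) Ry(pitch) Rx(roll)).
In Python, from station import ctrl gives the robot as it stands. The module is installed in compiled form; this text tells all that it offers.
- The arm moves only by the tool step_arm, never from a script. Its argument "deltas" is a list of rows, each an object with "dp": the shift along the tool's x, y, z scaled (see below), a list of three; "twist": the turn about the tool's z scaled (see below). In form: [{"dp": [tx, ty, tz], "twist": twist}, ...]. A call has 1 to 12 rows; each row shifts and turns the commanded pose from where the row before left it, along the tool's axes as they then stand; what a row does not reach is not made up. The controller multiplies each number of a shift by 0.04 m and each number of a turn by 4 degrees. A row lasts 1/10 s, in which the tool goes at most 50 mm and 8.59 degrees, less where a joint would pass 70% of its speed; a pose out of reach is approached as far as the arm can. A call with a number of a shift or a turn outside -1 to 1 is refused whole. A call with a gripper value outside its range is refused whole. "gripper" is the opening, from -1 (shut) to 1 (fully open), set as the call begins (left out, the last holds). The fingers move at their own pace and stop on an object; "squeeze" is the grip in N (left out, the last holds). Time passes only in rows, so rows that do not move let the fingers close. It gives the time, the measured TCP pose, the force, the opening and the grip force at its end, in the units of the state.
- ctrl.get_obs(): the state, without advancing time (a new reading comes with each control period).
- ctrl.camera(name): name is "side" or "top"; returns (picture, depth): 384x512x3 uint8, red, green, blue; 384x512 float32, m along the optical axis (not along the pixel's ray), 0 where there is no reading.
- ctrl.get_calibration(name): a dict with "fx", "fy", "cx", "cy" (pixels), "world_to_cam" (4x4, takes a point from world to camera coordinates). Camera axes: x right, y down, z forward; pixel columns grow to the right and rows downward; lengths in m; the calibration is good to about 2 mm. A picture is of the moment at which its call begins. get_calibration takes no time and is no camera call.
- ctrl.hand_in(): hands the job in; it is judged then, once.
Trained networks look in the newest picture that a camera, given by its name, has taken for a name from the list of things; names that differ only in an ending like _2 or _b are one class to them, and where a whole thing is asked for, a point or a joint stands for the part that bears it (a point fixed in the world has none). Each returns a list of dicts, best first, with "conf" (0 to 1); they miss things now and then, are a little off and sometimes report something else, mostly with a low value. They report only what shows in the picture. A call takes as long as a camera call. They do not tell look-alikes from the thing itself.
- ctrl.spot_in(camera, label): "rect" ([left, top, right, bottom] as shares, 0 to 1, of the picture: columns of its width, rows of its height, round what is visible of it).
- ctrl.cut_out(camera, label): "pixels" (384x512 bool, what is visible of it) and "rect" ([left, top, right, bottom] as shares, 0 to 1, of the picture: columns of its width, rows of its height, round what is visible of it).
The state is a dict: "time_s": time; "qpos": joint angles; "joint_vel": joint speeds; "tau": joint torques, N m; "ee_pos": TCP position; "eef_rot": TCP orientation; "force": force on the tool from outside, world axes, zero at the start; "moment": the same for the moment, N m; "grip_width": finger opening in m; "grip_force": force on a finger pad.
Only numpy, scipy, OpenCV 4.12 (cv2) and the standard library are available. Lean on these libraries where they do the work, as an engineer would, in place of code of your own. Each camera call takes 0.05 s, during which the arm holds its last target. There are 200 camera calls.

## Working session

There is one attempt and no reset: what is moved stays moved. The work goes in short steps, Python scripts to look and compute and a tool call to move; the robot and the scene stay as the last step left them, time stands still between calls to the robot, and variables do not carry over. Pictures are saved under pics/ and viewed, at most 10 in all, crops included, and the job is handed in when it is done.

Besides the shell and the picture viewer there is one more tool, called after ">>>" in YAML: its name, and indented under it one key for each argument. step_arm: Moves the arm, as the interface text tells. Its arguments: {"type":"object","properties":{"deltas":{"type":"array"},"gripper":{"type":"number"},"squeeze":{"type":"number"}},"required":["deltas"]}

```bash
mkdir -p pics; python3 - <<'E'
from station import ctrl
import cv2, numpy as np
ims=[]
for n in ["top","side"]:
    im,d=ctrl.camera(n); ims.append(im); np.savez(f"{n}0.npz",im=im,d=d)
    c=ctrl.get_calibration(n); print(n,c["fx"],c["cx"],c["cy"],np.round(np.linalg.inv(c["world_to_cam"]),3).tolist())
    cv2.imwrite(f"pics/{n}0.png",cv2.resize(im[:,:,::-1],(800,600)))
    for l in ["cast","rack","tray","lifter","lifter_grip","bottle","cup","jar"]:
        print(n,l,[(round(r["conf"],2),np.round(np.array(r["rect"])*[512,384,512,384]).tolist()) for r in ctrl.spot_in(n,l)][:4])
o=ctrl.get_obs(); print(o)
E
```

```text
top 403.9278152252185 251.7554234474578 193.6665792222398 [[0.024, -0.983, 0.18, 0.291], [-1.0, -0.025, -0.004, -0.056], [0.008, -0.18, -0.984, 1.617], [0.0, 0.0, 0.0, 1.0]]
top cast [(0.88, [298.0, 133.0, 326.0, 165.0]), (0.64, [260.0, 159.0, 291.0, 189.0])]
top rack [(0.71, [263.0, 187.0, 286.0, 190.0]), (0.62, [305.0, 223.0, 331.0, 260.0])]
top tray [(0.59, [167.0, 155.0, 206.0, 195.0])]
top lifter [(0.72, [214.0, 181.0, 238.0, 234.0])]
top lifter_grip [(0.58, [208.0, 182.0, 240.0, 235.0])]
top bottle [(0.91, [101.0, 194.0, 131.0, 213.0])]
top cup [(0.51, [225.0, 136.0, 244.0, 157.0])]
top jar [(0.7, [338.0, 188.0, 360.0, 207.0])]
side 426.7135695247339 257.32556258512534 192.25568289486634 [[0.955, -0.144, 0.261, 0.24], [-0.298, -0.504, 0.811, -1.141], [0.015, -0.851, -0.524, 0.764], [0.0, 0.0, 0.0, 1.0]]
side cast [(0.84, [322.0, 229.0, 372.0, 260.0])]
side rack [(0.93, [286.0, 334.0, 360.0, 384.0]), (0.86, [191.0, 257.0, 249.0, 297.0]), (0.81, [266.0, 214.0, 313.0, 237.0])]
side tray [(0.77, [238.0, 153.0, 281.0, 179.0])]
side lifter [(0.68, [197.0, 185.0, 264.0, 206.0])]
side 
[... 186 characters left out ...]
, 303.0])]
{'time_s': 0.9, 'qpos': array([ 1.09941994e+00,  2.99910952e-01,  1.52100678e+00, -7.90277172e-06,
        1.32069087e+00, -6.66026849e-02]), 'joint_vel': array([ 8.88900904e-04, -8.70358224e-04, -3.73644745e-04,  3.15364757e-04,
        6.92588654e-04, -3.61852337e-05]), 'tau': array([-1.32545469e-03, -5.31666934e+01, -3.52901530e+01,  7.08121061e-02,
        2.14031880e-02,  2.47565083e-05]), 'ee_pos': array([0.21659711, 0.50554343, 0.2054367 ]), 'eef_rot': array([-3.14157622e+00,  6.57802795e-06,  2.73682090e+00]), 'force': array([0.43510309, 0.63270097, 0.54602233]), 'moment': array([ 0.02994557, -0.01727909,  0.01346877]), 'grip_force': 0.0, 'grip_width': 0.09396643012202537}
```

View pics/top0.png

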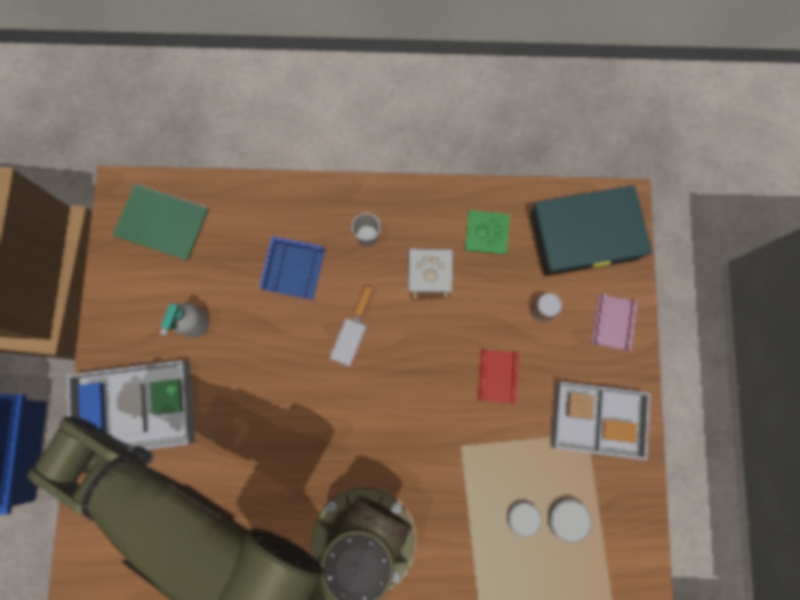

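View pics/side0.png

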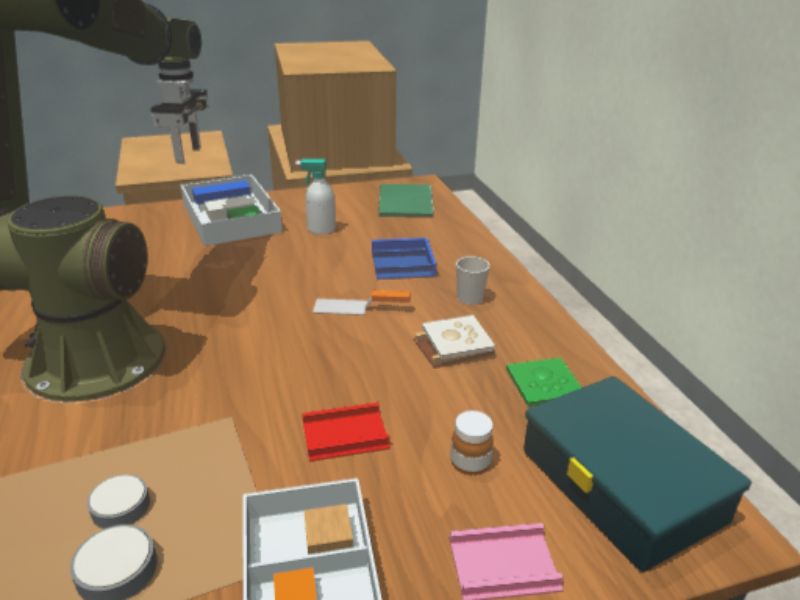

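The top view shows the lifter at (350,325) in the 800×600 picture, handle away from the robot. The cast on the wooden rack is at (430,272) and the blue tray at (293,268). The red, pink and green things are decoys. I'll measure these with masks next.

```bash
cat > h.py <<'E'
import numpy as np, cv2
from station import ctrl
def rays(cam,uv,z):
    c=ctrl.get_calibration(cam); T=np.linalg.inv(c["world_to_cam"]); uv=np.asarray(uv,float)
    d=np.c_[(uv[:,0]-c["cx"])/c["fx"],(uv[:,1]-c["cy"])/c["fy"],np.ones(len(uv))]@T[:3,:3].T
    o=T[:3,3]; return o+d*((z-o[2])/d[:,2])[:,None]
def proj(cam,P):
    c=ctrl.get_calibration(cam); q=np.c_[P,np.ones(len(P))]@c["world_to_cam"].T
    return np.c_[q[:,0]/q[:,2]*c["fx"]+c["cx"],q[:,1]/q[:,2]*c["fy"]+c["cy"]]
def rectify(cam,im,x0,x1,y0,y1,z,s=1000):
    "metric ortho image of plane z: rows = -x, cols = -y, s px per m"
    W=np.array([[x1,y1,z],[x1,y0,z],[x0,y0,z],[x0,y1,z]]); w,h=int((y1-y0)*s),int((x1-x0)*s)
    H=cv2.getPerspectiveTransform(proj(cam,W).astype(np.float32),np.float32([[0,0],[w,0],[w,h],[0,h]]))
    return cv2.warpPerspective(im,H,(w,h),flags=cv2.INTER_CUBIC)
E
python3 - <<'E'
from h import *
for cam in ["top","side"]:
    f=np.load(cam+"0.npz"); im,d=f["im"],f["d"]
    hsv=cv2.cvtColor(im,cv2.COLOR_RGB2HSV)
    # approx positions by depth
    for l,uv in dict(top=dict(lift=[(226,207)],cast=[(276,173)],tray=[(187,172)],cup=[(235,146)],jar=[(349,197)],bottle=[(120,204)]),side=dict(cast=[(293,216)])) [cam].items():
        print(cam,l,rays(cam,uv,0.02).round(3).tolist())
    tiles=[]
    for (cx,cy,z) in [(.40,-.03,.0),(.49,-.125,.032),(.50,.10,.02)]:
        tiles.append(rectify(cam,im,cx-.13,cx+.13,cy-.13,cy+.13,z))
    a=cv2.hconcat(tiles); 
    globals().setdefault("R",[]).append(a)
cv2.imwrite("pics/rect.png",cv2.vconcat(R)[:,:,::-1])
E
```

```text
top lift [[0.527, 0.04, 0.02]]
top cast [[0.671, -0.158, 0.02]]
top tray [[0.666, 0.203, 0.02]]
top cup [[0.781, 0.012, 0.02]]
top jar [[0.58, -0.453, 0.02]]
top bottle [[0.528, 0.463, 0.02]]
side cast [[0.674, -0.153, 0.02]]
```

View pics/rect.png

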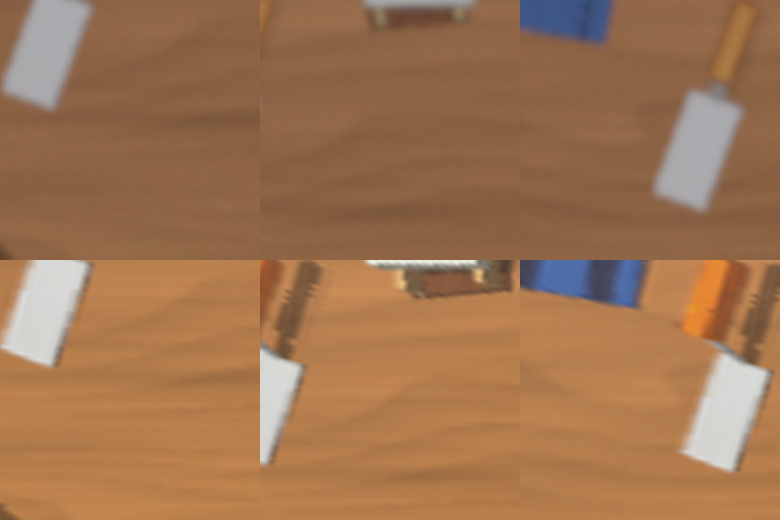

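The rectified crops were centred too close to the robot; the lifter, cast and tray lie 0.1–0.17 m further out. I'll re-centre and segment.

```bash
cat > seg.py <<'E'
from h import *
def rect_of(cam,im,c,z,cond,half=.13,s=2000):
    r=rectify(cam,im,c[0]-half,c[0]+half,c[1]-half,c[1]+half,z,s)
    m=cond(cv2.cvtColor(r,cv2.COLOR_RGB2HSV).astype(int)).astype(np.uint8)
    m=cv2.morphologyEx(m,cv2.MORPH_OPEN,np.ones((9,9)))
    cs,_=cv2.findContours(m,cv2.RETR_EXTERNAL,cv2.CHAIN_APPROX_NONE); k=max(cs,key=cv2.contourArea)
    p=np.c_[c[0]+half-k[:,0,1]/s,c[1]+half-k[:,0,0]/s]
    (x,y),(w,h),a=cv2.minAreaRect((p*1000).astype(np.float32))
    return np.round([x,y,w,h,a,cv2.contourArea(k)/(w*h*s*s/1e6)],2)
orange=lambda q:(q[...,0]<25)&(q[...,1]>170)&(q[...,2]>140)
grey=lambda q:(q[...,1]<60)&(q[...,2]>120)
blue=lambda q:(q[...,0]>95)&(q[...,0]<130)&(q[...,1]>120)
E
python3 - <<'E'
from seg import *
R=[]
for cam in ["top","side"]:
    im=np.load(cam+"0.npz")["im"]
    print(cam,"blade",rect_of(cam,im,(.50,.05),.0025,grey,.09))
    print(cam,"handle",rect_of(cam,im,(.61,.02),.042,orange,.06))
    print(cam,"cast",rect_of(cam,im,(.67,-.155),.032,grey,.1))
    print(cam,"tray",rect_of(cam,im,(.666,.203),.034,blue))
    R.append(cv2.hconcat([rectify(cam,im,cx-.13,cx+.13,cy-.13,cy+.13,z) for cx,cy,z in [(.56,.04,.0025),(.67,-.155,.032),(.666,.203,.034)]]))
cv2.imwrite("pics/rect2.png",cv2.vconcat(R)[:,:,::-1])
E
```

```text
top blade [488.37  51.89  60.05 127.2   69.83   0.89]Traceback (most recent call last):
  File "<stdin>", line 6, in <module>
  File "seg.py", line 6, in rect_of
    cs,_=cv2.findContours(m,cv2.RETR_EXTERNAL,cv2.CHAIN_APPROX_NONE); k=max(cs,key=cv2.contourArea)
                                                                        ~~~^^^^^^^^^^^^^^^^^^^^^^^^
ValueError: max() iterable argument is empty
```

```bash
sed -i 's/^orange=.*/orange=lambda q:(q[...,0]<25)\&(q[...,1]>165)\&(q[...,2]>130)/; s/ k=max(cs/\n    if not cs: return r.reshape(-1,3)[::5000].max(0)\n    k=max(cs/' seg.py
python3 - <<'E'
from seg import *
R=[]
for cam in ["top","side"]:
    im=np.load(cam+"0.npz")["im"]
    print(cam,"blade",rect_of(cam,im,(.50,.05),.0025,grey,.09))
    print(cam,"handle",rect_of(cam,im,(.61,.02),.042,orange,.06))
    print(cam,"cast",rect_of(cam,im,(.67,-.155),.032,grey,.1))
    print(cam,"tray",rect_of(cam,im,(.666,.203),.034,blue))
    R.append(cv2.hconcat([rectify(cam,im,cx-.13,cx+.13,cy-.13,cy+.13,z) for cx,cy,z in [(.56,.04,.0025),(.67,-.155,.032),(.666,.203,.034)]]))
    q=cv2.cvtColor(rectify(cam,im,.6,.62,.01,.03,.042),cv2.COLOR_RGB2HSV); print(q[10,10],q[5,5])
cv2.imwrite("pics/rect2.png",cv2.vconcat(R)[:,:,::-1])
E
```

```text
top blade [488.37  51.89  60.05 127.2   69.83   0.89]
top handle [166 120  75]
top cast [ 670.27 -153.91  116.68  115.82    0.71    0.96]
top tray [667.52 202.24 132.45 134.05  79.97   0.97]
[ 14 145 141] [ 13 129 144]
side blade [488.44  52.    62.17 119.6   69.8    0.85]
side handle [582.99   3.66  42.4   80.45  69.55   0.85]
side cast [ 669.   -162.25  124.5   114.     90.      0.96]
side tray [653.39 153.61  51.15 126.34  81.4    0.86]
[ 13 149 193] [ 13 143 193]
```

View pics/rect2.png

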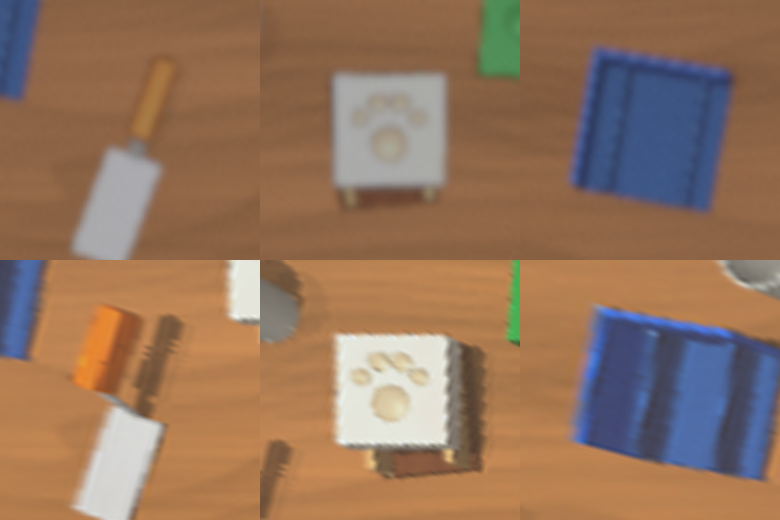

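Those crops show all three well. The lifter tip points toward the robot at about 160° yaw. The cast is at about (0.67,-0.155) and the tray at about (0.667,0.202), turned about -10°. I'll refine with a model fit in both cameras.

```bash
cat > fit.py <<'E'
from seg import *
from scipy.optimize import minimize
S=6
def box(x0,x1,y0,y1,z0,z1): return np.array([[x,y,z] for x in(x0,x1) for y in(y0,y1) for z in(z0,z1)])/1000
MODELS=dict(cast=[box(-55,55,-55,55,20,32)],blade=[box(-65,45,-27,27,0,2.5)],handle=[box(-160,-78,-11,11,24,42)],
 tray=[box(-65,68,-65,68,0,4),box(65,68,-65,68,0,34),box(-65,68,65,68,0,34)])
CONDS=dict(cast=grey,blade=grey,handle=lambda q:(q[...,0]<25)&(q[...,1]>155)&(q[...,2]>120),tray=blue)
def world(p,B,dz=0):
    c,s=np.cos(p[2]),np.sin(p[2]); return B@np.array([[c,s,0],[-s,c,0],[0,0,1]])+[p[0],p[1],dz]
def fit(ims,parts,p0,cams=("top","side"),dz=0,boxes=None):
    D=[]
    for cam in cams:
        P=np.vstack([world(p0,B,dz) for n in parts for B in MODELS[n]]); q=proj(cam,P)
        a=np.floor(q.min(0)-7).astype(int); b=np.ceil(q.max(0)+7).astype(int)
        r=cv2.resize(ims[cam][a[1]:b[1],a[0]:b[0]],None,fx=S,fy=S,interpolation=cv2.INTER_CUBIC)
        q=cv2.cvtColor(r,cv2.COLOR_RGB2HSV).astype(int)
        for n in parts: D.append((cam,n,a,CONDS[n](q)))
    def cost(p,full=False):
        t=[]
        for cam,n,a,m in D:
            g=np.zeros(m.shape,np.uint8)
            for B in MODELS[n]:
                u=((proj(cam,world(p,B,dz))-a+.5)*S-.5)*16
                cv2.fillConvexPoly(g,cv2.convexHull(u.round().astype(np.int32)),1,shift=4)
            g=g>0; t.append(1-(g&m).sum()/max(1,(g|m).sum()))
        return t if full else sum(t)
    best=min((minimize(cost,np.array(p0)+d,method="Nelder-Mead",options=dict(initial_simplex=np.array(p0)+d+np.vstack([np.zeros(3),np.diag([.006,.006,.06])]),xatol=1e-4)) for d in ([0,0,0],[.004,-.004,.04],[-.004,.004,-.04])),key=lambda r:r.fun)
    return best.x.round(4),np.round(cost(best.x,True),2)
E
python3 - <<'E'
from fit import *
ims={c:np.load(c+"0.npz")["im"] for c in("top","side")}
for parts,p0 in [(["cast"],(.67,-.155,0)),(["blade","handle"],(.50,.05,2.79)),(["blade"],(.50,.05,2.79)),(["handle"],(.50,.05,2.79)),(["tray"],(.666,.203,-.17))]:
    print(parts,*fit(ims,parts,p0),*[fit(ims,parts,p0,(c,))[0] for c in ims])
E
```

```text
['cast'] [ 0.6713 -0.1543 -0.0085] [0.05 0.12] [ 0.6714 -0.153   0.0203] [ 0.6716 -0.1544 -0.0095]Traceback (most recent call last):
  File "<stdin>", line 4, in <module>
  File "fit.py", line 27, in fit
    best=min((minimize(cost,np.array(p0)+d,method="Nelder-Mead",options=dict(initial_simplex=np.array(p0)+d+np.vstack([np.zeros(3),np.diag([.006,.006,.06])]),xatol=1e-4)) for d in ([0,0,0],[.004,-.004,.04],[-.004,.004,-.04])),key=lambda r:r.fun)
  File "fit.py", line 27, in <genexpr>
    best=min((minimize(cost,np.array(p0)+d,method="Nelder-Mead",options=dict(initial_simplex=np.array(p0)+d+np.vstack([np.zeros(3),np.diag([.006,.006,.06])]),xatol=1e-4)) for d in ([0,0,0],[.004,-.004,.04],[-.004,.004,-.04])),key=lambda r:r.fun)
              ~~~~~~~~^^^^^^^^^^^^^^^^^^^^^^^^^^^^^^^^^^^^^^^^^^^^^^^^^^^^^^^^^^^^^^^^^^^^^^^^^^^^^^^^^^^^^^^^^^^^^^^^^^^^^^^^^^^^^^^^^^^^^^^^^^^^^^^^^^^^^^^^^^^^^^^^^^^^
    res = _minimize_neldermead(fun, x0, args, callback, bounds=bounds,
                               **options)
    fxc = func(xc)
    fx = function(np.copy(x), *(wrapper_args + args))
  File "fit.py", line 23, in cost
    u=((proj(cam,world(p,B,dz))-a+.5)*S-.5)*16
        ~~~~^^^^^^^^^^^^^^^^^^^
  File "h.py", line 8, in proj
    c=ctrl.get_calibration(cam); q=np.c_[P,np.ones(len(P))]@c["world_to_cam"].T
ValueError: time passes only in moves, steps and waits
```

```bash
sed -i 's/^def rays/import functools\n@functools.lru_cache\ndef cal(n): return ctrl.get_calibration(n)\ndef rays/; s/c=ctrl.get_calibration(cam)/c=cal(cam)/' h.py
python3 - <<'E'
from fit import *
ims={c:np.load(c+"0.npz")["im"] for c in("top","side")}
for parts,p0 in [(["blade","handle"],(.50,.05,2.79)),(["blade"],(.50,.05,2.79)),(["handle"],(.50,.05,2.79)),(["tray"],(.666,.203,-.17))]:
    print(parts,*fit(ims,parts,p0),*[fit(ims,parts,p0,(c,))[0] for c in ims])
R=[]
for cam in ims:
    im=ims[cam]; s=4000; r=rectify(cam,im,.585,.635,-.225,-.085,.012 if 0 else .012,s); R.append(cv2.resize(r,(560,200)))
cv2.imwrite("pics/rack.png",cv2.vconcat(R)[:,:,::-1])
E
```

```text
['blade', 'handle'] [0.4746 0.0571 2.7895] [0.12 0.95 0.1  0.14] [0.4735 0.0573 2.7978] [0.4748 0.0572 2.79  ]
['blade'] [0.4748 0.0572 2.7687] [0.12 0.07] [0.4721 0.058  2.7831] [0.4748 0.0569 2.7666]
['handle'] [0.4756 0.0639 2.7438] [0.95 0.13] [0.5042 0.0405 2.8253] [0.4765 0.0665 2.7246]
['tray'] [ 0.6701  0.2048 -0.1823] [0.1  0.58] [ 0.6707  0.2039 -0.1721] [ 0.6705  0.207  -0.1791]
```

View pics/rack.png

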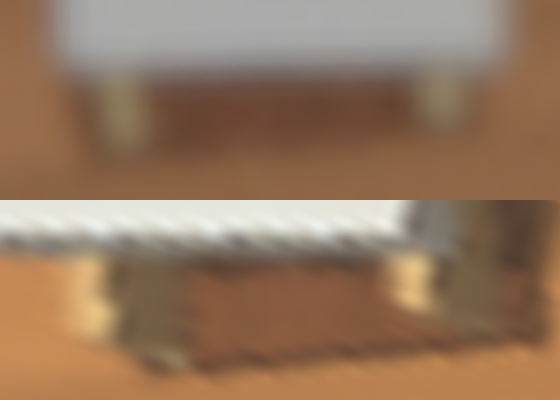

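The lifter, cast, tray and rack poses agree with the stated sizes. In the crop the batten ends sit at columns 122 and 440, which is 79.5 mm apart, with rack yaw about +0.05. I'll write a small row planner and approach the grip.

```bash
cat > plan.py <<'E'
from station import ctrl
import numpy as np, json, sys
def plan(wps, start=None, vmax=.9):
    "wps: (x,y,z,yaw,speed share) of the TCP; prints rows for step_arm"
    o=ctrl.get_obs(); 
    p=np.array(o["ee_pos"] if start is None else start[:3]); y=o["eef_rot"][2] if start is None else start[3]
    rows=[]
    for w in wps:
        t=np.array(w[:3]); v=w[4] if len(w)>4 else vmax
        dy=(w[3]-y+np.pi)%(2*np.pi)-np.pi
        n=max(1,int(np.ceil(max(np.linalg.norm(t-p)/.04/v,abs(np.degrees(dy))/4/min(1,v*1.1)))))
        for i in range(n):
            k=n-i; d=(t-p)/k; c,s=np.cos(y),np.sin(y)
            L=np.round(np.array([d@[c,s,0],d@[s,-c,0],-d[2]])/.04,2)
            dy=(w[3]-y+np.pi)%(2*np.pi)-np.pi; tw=np.round(-np.degrees(dy/k)/4,2)
            L=np.clip(L,-1,1)
            p=p+.04*(L[0]*np.array([c,s,0])+L[1]*np.array([s,-c,0])-L[2]*np.array([0,0,1]))
            y-=np.radians(4*tw)
            rows.append((L+0.).tolist()+[float(tw+0.)])
    last=None;cnt=0
    for i,r in enumerate(rows):
        print(i+1,r)
    print("end",p.round(4),round(y,4))
def lifter_tcp(pose,gx,z): # lifter pose (x,y,z,yaw) -> tcp
    x,y,yaw=pose; return (x+gx*np.cos(yaw),y+gx*np.sin(yaw),z,yaw)
E
python3 -c "
from plan import *
g=lifter_tcp((.4745,.0572,2.78),-.102,.014); print(g)
plan([(g[0],g[1],.12,2.78),(g[0],g[1],.03,2.78,.7),(g[0],g[1],.014,2.78,.2)])"
```

```text
(np.float64(0.5699041277843153), np.float64(0.021116036779283406), 0.014, 2.78)
1 [-0.76, -0.45, 0.13, -0.04]
2 [-0.76, -0.45, 0.13, -0.04]
3 [-0.76, -0.45, 0.13, -0.04]
4 [-0.75, -0.46, 0.12, -0.04]
5 [-0.75, -0.46, 0.13, -0.04]
6 [-0.75, -0.46, 0.12, -0.03]
7 [-0.75, -0.46, 0.13, -0.04]
8 [-0.75, -0.46, 0.12, -0.03]
9 [-0.75, -0.47, 0.13, -0.04]
10 [-0.75, -0.47, 0.12, -0.03]
11 [-0.75, -0.47, 0.13, -0.04]
12 [-0.74, -0.47, 0.12, -0.03]
13 [-0.74, -0.47, 0.13, -0.04]
14 [-0.74, -0.48, 0.12, -0.03]
15 [-0.74, -0.48, 0.13, -0.04]
16 [-0.74, -0.48, 0.12, -0.03]
17 [-0.74, -0.48, 0.13, -0.04]
18 [0.0, 0.0, 0.56, 0.0]
19 [0.0, 0.0, 0.56, 0.0]
20 [0.0, 0.0, 0.56, 0.0]
21 [0.0, 0.0, 0.57, 0.0]
22 [0.0, 0.0, 0.2, 0.0]
23 [0.0, 0.0, 0.2, 0.0]
end [0.5697 0.0212 0.0138] 2.7801
```

>>> step_arm:
  deltas:
    - {"dp":[-0.75,-0.47,0.12],"twist":-0.04}
    - {"dp":[-0.75,-0.47,0.12],"twist":-0.04}
    - {"dp":[-0.75,-0.47,0.12],"twist":-0.04}
    - {"dp":[-0.75,-0.47,0.12],"twist":-0.04}
    - {"dp":[-0.75,-0.47,0.12],"twist":-0.04}
    - {"dp":[-0.75,-0.47,0.12],"twist":-0.04}
    - {"dp":[-0.75,-0.47,0.12],"twist":-0.04}
    - {"dp":[-0.75,-0.47,0.12],"twist":-0.04}
    - {"dp":[-0.75,-0.47,0.12],"twist":-0.04}
    - {"dp":[-0.75,-0.47,0.12],"twist":-0.04}
    - {"dp":[-0.75,-0.47,0.12],"twist":-0.04}
    - {"dp":[-0.75,-0.47,0.12],"twist":-0.04}
  gripper: 0.3

```text
time_s: 2.1
ee_pos: [0.4647, 0.1588, 0.1478]
eef_rot: [3.141, 0.0, 2.77]
force: [0.0, 0.9, -0.6]
grip_width: 0.0609
grip_force: 0.0
```

>>> step_arm:
  deltas:
    - {"dp":[-0.75,-0.47,0.12],"twist":-0.04}
    - {"dp":[-0.75,-0.47,0.12],"twist":-0.04}
    - {"dp":[-0.75,-0.47,0.12],"twist":-0.04}
    - {"dp":[-0.75,-0.47,0.12],"twist":-0.04}
    - {"dp":[-0.74,-0.47,0.12],"twist":-0.04}
    - {"dp":[0,0,0],"twist":0}
    - {"dp":[0,0,0],"twist":0}
    - {"dp":[0,0,0],"twist":0}

```text
time_s: 2.9
ee_pos: [0.5697, 0.0196, 0.124]
eef_rot: [3.142, -0.0, 2.785]
force: [0.0, -1.0, -0.3]
grip_width: 0.061
grip_force: 0.0
```

```bash
python3 -c "
from plan import *
g=lifter_tcp((.4745,.0572,2.78),-.102,.014); o=ctrl.get_obs(); print(o['ee_pos'],o['eef_rot'],o['grip_width'])
plan([(g[0],g[1],.03,2.78,.7),(g[0],g[1],.014,2.78,.2)])"
```

```text
[0.56971378 0.01956434 0.12395614] [ 3.14152069e+00 -1.34684229e-04  2.78482186e+00] 0.06097593818097878
1 [0.0, 0.01, 0.59, 0.02]
2 [0.0, 0.01, 0.59, 0.02]
3 [0.0, 0.01, 0.58, 0.01]
4 [0.01, 0.01, 0.59, 0.02]
5 [0.0, 0.0, 0.2, 0.0]
6 [0.0, 0.0, 0.2, 0.0]
end [0.5699 0.0212 0.014 ] 2.7799
```

>>> step_arm:
  deltas:
    - {"dp":[0,0.01,0.59],"twist":0.02}
    - {"dp":[0,0.01,0.59],"twist":0.02}
    - {"dp":[0,0.01,0.59],"twist":0.02}
    - {"dp":[0,0.01,0.58],"twist":0.01}
    - {"dp":[0,0,0.2],"twist":0}
    - {"dp":[0,0,0.2],"twist":0}
    - {"dp":[0,0,0],"twist":0}
    - {"dp":[0,0,0],"twist":0}

```text
time_s: 3.7
ee_pos: [0.5711, 0.0205, 0.0148]
eef_rot: [3.141, 0.001, 2.78]
force: [-0.2, 0.0, 0.3]
grip_width: 0.0613
grip_force: 0.0
```

>>> step_arm:
  deltas:
    - {"dp":[0,0,0]}
    - {"dp":[0,0,0]}
    - {"dp":[0,0,0]}
    - {"dp":[0,0,0]}
    - {"dp":[0,0,0]}
    - {"dp":[0,0,0]}
    - {"dp":[0,0,0]}
    - {"dp":[0,0,0]}
  gripper: -1
  squeeze: 60

```text
invalid input at $.deltas[0]: expected keys dp, twist
```

>>> step_arm:
  deltas:
    - {"dp":[0,0,0],"twist":0}
    - {"dp":[0,0,0],"twist":0}
    - {"dp":[0,0,0],"twist":0}
    - {"dp":[0,0,0],"twist":0}
    - {"dp":[0,0,0],"twist":0}
    - {"dp":[0,0,0],"twist":0}
    - {"dp":[0,0,0],"twist":0}
    - {"dp":[0,0,0],"twist":0}
  gripper: -1
  squeeze: 60

```text
time_s: 4.5
ee_pos: [0.5707, 0.0203, 0.0139]
eef_rot: [3.142, 0.0, 2.779]
force: [0.2, -0.3, 1.1]
grip_width: 0.0215
grip_force: 60.0
```

```bash
python3 - <<'E'
from fit import *
from plan import *
ims={c:ctrl.camera(c)[0] for c in("top","side")}
print(*fit(ims,["blade"],(.4745,.057,2.78)),fit(ims,["blade"],(.4745,.057,2.78),("top",))[0])
o=ctrl.get_obs(); print(o['ee_pos'],o['eef_rot'],o['grip_width'],o['grip_force'],o['force'],o['qpos'])
E
```

```text
[0.4746 0.0566 2.7667] [1.   0.05] [0.4745 0.057  2.78  ]
[0.57067934 0.02035516 0.01390573] [3.14158759e+00 1.05384600e-04 2.77937648e+00] 0.02145637208845858 59.97040808200836 [ 0.0744769  -0.85080894  0.61498899] [-2.84699891e-02  5.71637146e-01  1.61950455e+00 -3.65543833e-05
  9.50349735e-01 -1.23702889e+00]
```

The grip holds at 21.5 mm with the lifter aligned in the tool. Next I'll lift, swing about 157° and line up in front of the rack.

```bash
python3 -c "
from plan import *
plan([(.5707,.0203,.075,2.779,.4),(.42,-.1625,.13,.045,.9)])"
```

```text
1 [0.0, 0.0, -0.38, 0.0]
2 [0.0, 0.0, -0.38, 0.0]
3 [0.0, 0.0, -0.38, 0.0]
4 [0.0, 0.0, -0.39, 0.01]
5 [0.05, -0.14, -0.03, 0.98]
6 [0.04, -0.14, -0.03, 0.98]
7 [0.03, -0.15, -0.03, 0.98]
8 [0.02, -0.15, -0.03, 0.98]
9 [0.01, -0.15, -0.03, 0.98]
10 [0.0, -0.15, -0.03, 0.98]
11 [-0.01, -0.15, -0.04, 0.98]
12 [-0.02, -0.15, -0.03, 0.98]
13 [-0.03, -0.14, -0.04, 0.98]
14 [-0.04, -0.14, -0.03, 0.98]
15 [-0.05, -0.14, -0.04, 0.98]
16 [-0.06, -0.13, -0.03, 0.98]
17 [-0.07, -0.13, -0.04, 0.98]
18 [-0.08, -0.12, -0.03, 0.98]
19 [-0.09, -0.12, -0.04, 0.98]
20 [-0.1, -0.11, -0.03, 0.98]
21 [-0.1, -0.11, -0.04, 0.98]
22 [-0.11, -0.1, -0.03, 0.98]
23 [-0.12, -0.09, -0.04, 0.98]
24 [-0.12, -0.08, -0.03, 0.98]
25 [-0.13, -0.07, -0.04, 0.98]
26 [-0.13, -0.07, -0.03, 0.98]
27 [-0.14, -0.06, -0.04, 0.98]
28 [-0.14, -0.05, -0.03, 0.98]
29 [-0.14, -0.04, -0.04, 0.98]
30 [-0.15, -0.03, -0.03, 0.98]
31 [-0.15, -0.02, -0.04, 0.98]
32 [-0.15, -0.01, -0.03, 0.98]
33 [-0.15, 0.0, -0.04, 0.98]
34 [-0.15, 0.02, -0.03, 0.98]
35 [-0.14, 0.02, -0.04, 0.98]
36 [-0.14, 0.04, -0.03, 0.98]
37 [-0.14, 0.04, -0.04, 0.97]
38 [-0.14, 0.05, -0.03, 0.98]
39 [-0.13, 0.06, -0.04, 0.97]
40 [-0.13, 0.07, -0.03, 0.98]
41 [-0.12, 0.08, -0.04, 0.97]
42 [-0.12, 0.09, -0.03, 0.98]
43 [-0.11, 0.1, -0.04, 0.97]
44 [-0.1, 0.11, -0.03, 0.98]
end [ 0.42   -0.1625  0.1299] 0.0448
```

>>> step_arm:
  deltas:
    - {"dp":[0,0,-0.38],"twist":0}
    - {"dp":[0,0,-0.38],"twist":0}
    - {"dp":[0,0,-0.38],"twist":0}
    - {"dp":[0,0,-0.38],"twist":0}
    - {"dp":[0.04,-0.14,-0.03],"twist":0.5}
    - {"dp":[0.04,-0.14,-0.03],"twist":0.98}
    - {"dp":[0.03,-0.15,-0.03],"twist":0.98}
    - {"dp":[0.02,-0.15,-0.03],"twist":0.98}
    - {"dp":[0.01,-0.15,-0.03],"twist":0.98}
    - {"dp":[0,-0.15,-0.03],"twist":0.98}
    - {"dp":[-0.01,-0.15,-0.04],"twist":0.98}
    - {"dp":[-0.02,-0.15,-0.04],"twist":0.98}

```text
time_s: 5.8
ee_pos: [0.5404, -0.0177, 0.0849]
eef_rot: [-3.141, -0.0, 2.261]
force: [0.1, -0.6, -2.5]
grip_width: 0.0212
grip_force: 60.0
```

>>> step_arm:
  deltas:
    - {"dp":[-0.03,-0.14,-0.04],"twist":0.98}
    - {"dp":[-0.04,-0.14,-0.04],"twist":0.98}
    - {"dp":[-0.05,-0.14,-0.04],"twist":0.98}
    - {"dp":[-0.06,-0.13,-0.04],"twist":0.98}
    - {"dp":[-0.07,-0.13,-0.04],"twist":0.98}
    - {"dp":[-0.08,-0.12,-0.04],"twist":0.98}
    - {"dp":[-0.09,-0.12,-0.04],"twist":0.98}
    - {"dp":[-0.1,-0.11,-0.04],"twist":0.98}
    - {"dp":[-0.1,-0.11,-0.04],"twist":0.98}
    - {"dp":[-0.11,-0.1,-0.04],"twist":0.98}
    - {"dp":[-0.12,-0.09,-0.04],"twist":0.98}
    - {"dp":[-0.12,-0.08,-0.04],"twist":0.98}

```text
time_s: 7.0
ee_pos: [0.4976, -0.0737, 0.1041]
eef_rot: [-3.141, 0.0, 1.44]
force: [0.3, -0.6, -1.6]
grip_width: 0.0215
grip_force: 60.0
```

>>> step_arm:
  deltas:
    - {"dp":[-0.13,-0.07,-0.04],"twist":0.98}
    - {"dp":[-0.13,-0.07,-0.04],"twist":0.98}
    - {"dp":[-0.14,-0.06,-0.04],"twist":0.98}
    - {"dp":[-0.14,-0.05,-0.04],"twist":0.98}
    - {"dp":[-0.14,-0.04,-0.04],"twist":0.98}
    - {"dp":[-0.15,-0.03,-0.04],"twist":0.98}
    - {"dp":[-0.15,-0.02,-0.04],"twist":0.98}
    - {"dp":[-0.15,-0.01,-0.04],"twist":0.98}
    - {"dp":[-0.15,0,-0.04],"twist":0.98}
    - {"dp":[-0.15,0.02,-0.04],"twist":0.98}
    - {"dp":[-0.14,0.02,-0.04],"twist":0.98}
    - {"dp":[-0.14,0.04,-0.04],"twist":0.98}

```text
time_s: 8.2
ee_pos: [0.4539, -0.1301, 0.1233]
eef_rot: [-3.141, 0.0, 0.619]
force: [0.7, -1.2, -1.7]
grip_width: 0.0216
grip_force: 60.0
```

>>> step_arm:
  deltas:
    - {"dp":[-0.14,0.04,0],"twist":0.98}
    - {"dp":[-0.14,0.05,0],"twist":0.98}
    - {"dp":[-0.13,0.06,0],"twist":0.98}
    - {"dp":[-0.13,0.07,0],"twist":0.98}
    - {"dp":[-0.12,0.08,0],"twist":0.98}
    - {"dp":[-0.12,0.09,0],"twist":0.98}
    - {"dp":[-0.11,0.1,0],"twist":0.98}
    - {"dp":[-0.1,0.11,0],"twist":0.98}
    - {"dp":[0,0,0],"twist":0.4}
    - {"dp":[0,0,0],"twist":0}
    - {"dp":[0,0,0],"twist":0}

```text
time_s: 9.3
ee_pos: [0.4264, -0.1673, 0.1234]
eef_rot: [-3.141, 0.0, 0.049]
force: [-0.7, 0.4, -1.6]
grip_width: 0.0213
grip_force: 60.0
```

```bash
python3 - <<'E'
from fit import *
from plan import *
o=ctrl.get_obs(); print(o['ee_pos'],o['eef_rot'],o['qpos'])
e=o['ee_pos']; yaw=o['eef_rot'][2]; p0=(e[0]+.1027*np.cos(yaw),e[1]+.1027*np.sin(yaw),yaw); print("pred",np.round(p0,4),e[2]-.0139)
ims={c:ctrl.camera(c)[0] for c in("top","side")}
for dz in (e[2]-.0139,e[2]-.0139-.006): print(dz,*fit(ims,["blade"],p0,dz=dz),fit(ims,["blade"],p0,("top",),dz=dz))
plan([(.42,-.1625,.075,.045,.5),(.42,-.1625,.025,.045,.3)])
cv2.imwrite("pics/pre.png",cv2.hconcat([cv2.resize(ims[c][100:292,180:340,::-1],(400,480)) for c in ims]))
E
```

```text
[ 0.42640148 -0.16729485  0.12337377] [-3.14148792e+00  1.86435833e-04  4.93763308e-02] [-4.53877613e-01  1.87902518e-01  1.86554201e+00  2.06669139e-06
  1.08836195e+00  1.06754143e+00]
pred [ 0.529  -0.1622  0.0494] 0.10947376725363994
0.10947376725363994 [ 0.5308 -0.1646  0.0387] [0.62 0.25] (array([ 0.5315, -0.1659,  0.0971]), array([0.62]))
0.10347376725363994 [ 0.5321 -0.1577  0.0039] [0.67 0.21] (array([ 0.5324, -0.1662,  0.08  ]), array([0.62]))
1 [-0.05, -0.04, 0.4, 0.02]
2 [-0.05, -0.04, 0.41, 0.02]
3 [-0.06, -0.05, 0.4, 0.02]
4 [0.0, 0.0, 0.25, 0.0]
5 [0.0, 0.0, 0.25, 0.0]
6 [0.0, 0.0, 0.25, 0.0]
7 [0.0, 0.0, 0.25, 0.0]
8 [0.0, 0.0, 0.25, 0.0]
end [ 0.4199 -0.1624  0.025 ] 0.0451
```

View pics/pre.png

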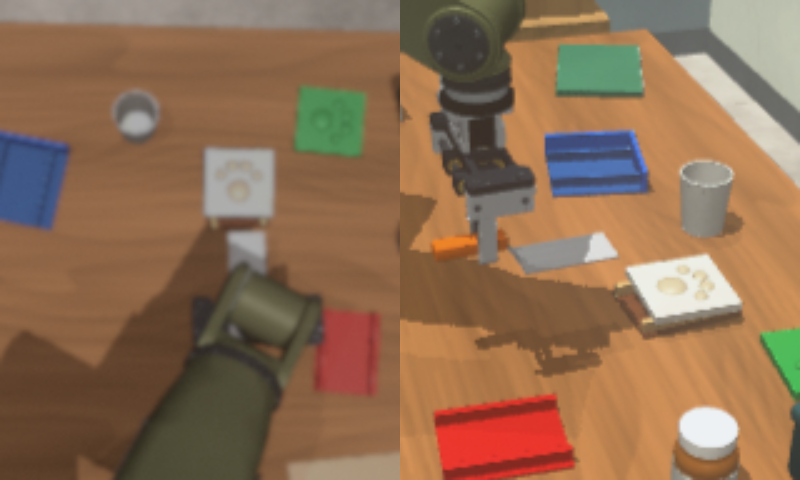

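The pictures show the blade level and pointing at the tunnel, just in front of the cast. In the side crop the tip is at (610,245) and the rack mouth at (635,300). I'll lower to about 10 mm and check it.

>>> step_arm:
  deltas:
    - {"dp":[-0.05,-0.04,0.4],"twist":0.02}
    - {"dp":[-0.05,-0.04,0.4],"twist":0.02}
    - {"dp":[-0.06,-0.05,0.4],"twist":0.02}
    - {"dp":[0,0,0.25],"twist":0}
    - {"dp":[0,0,0.25],"twist":0}
    - {"dp":[0,0,0.25],"twist":0}
    - {"dp":[0,0,0.25],"twist":0}
    - {"dp":[0,0,0.25],"twist":0}
    - {"dp":[0,0,0],"twist":0}
    - {"dp":[0,0,0],"twist":0}

```text
time_s: 10.4
ee_pos: [0.4199, -0.1626, 0.0254]
eef_rot: [-3.142, 0.0, 0.044]
force: [1.0, -0.6, -1.9]
grip_width: 0.0219
grip_force: 60.0
```

```bash
python3 - <<'E'
from fit import *
from plan import *
o=ctrl.get_obs(); print(o['ee_pos'],o['eef_rot'])
e=o['ee_pos']; yaw=o['eef_rot'][2]; p0=(e[0]+.1027*np.cos(yaw),e[1]+.1027*np.sin(yaw),yaw); print("pred",np.round(p0,4),e[2]-.0139)
I={c:ctrl.camera(c) for c in("top","side")}; ims={c:I[c][0] for c in I}
print(*fit(ims,["blade"],p0,("side",),dz=e[2]-.0139))
# blade height from side depth at points along it
for c in I:
  T=np.linalg.inv(cal(c)["world_to_cam"]); K=cal(c)
  for gx in (-50,-20,10,38):
    for gy in (-15,15):
        u,v=proj(c,world(p0,np.array([[gx,gy,2.5]])/1000,e[2]-.0139))[0].round().astype(int); d=I[c][1][v,u]
        print(c,gx,gy,(T@[(u-K["cx"])/K["fx"]*d,(v-K["cy"])/K["fy"]*d,d,1])[:3].round(4),ims[c][v,u])
plan([(.45,-.1611,.0245,.045,.25),(.567,-.1558,.0245,.045,.35)])
E
```

```text
[ 0.41986114 -0.16257983  0.02541397] [-3.14150059e+00  2.21018948e-04  4.41570094e-02]
pred [ 0.5225 -0.158   0.0442] 0.011513973857673769
[ 0.5236 -0.1601  0.0306] [0.24]
top -50 -15 [ 0.4365 -0.1531  0.3319] [92 88 64]
top -50 15 [ 0.4355 -0.1274  0.3345] [97 93 78]
top -20 -15 [ 0.5052 -0.1732  0.0094] [112 108 107]
top -20 15 [ 0.4583 -0.1272  0.3326] [79 74 56]
top 10 -15 [ 0.533  -0.1725  0.0135] [151 149 150]
top 10 15 [ 0.5327 -0.1446  0.0106] [128 125 124]
top 38 -15 [ 0.5614 -0.1722  0.0137] [171 169 169]
top 38 15 [ 0.5605 -0.1399  0.0144] [170 168 168]
side -50 -15 [ 0.4734 -0.1732  0.0118] [145 142 140]
side -50 15 [ 0.4719 -0.1431  0.0124] [151 148 145]
side -20 -15 [ 0.5028 -0.1757  0.0147] [149 146 144]
side -20 15 [ 0.5026 -0.143   0.0134] [150 147 145]
side 10 -15 [ 0.5345 -0.1717  0.0126] [166 164 162]
side 10 15 [ 0.5319 -0.1381  0.0116] [150 146 143]
side 38 -15 [ 0.5623 -0.1715  0.014 ] [223 223 221]
side 38 15 [ 0.5606 -0.1371  0.0126] [222 222 220]
1 [0.25, 0.0, 0.01, 0.0]
2 [0.25, 0.0, 0.01, -0.01]
3 [0.25, -0.01, 0.01, 0.0]
4 [0.33, 0.0, 0.0, 0.0]
5 [0.32, 0.0, 0.0, 0.0]
6 [0.33, 0.0, 0.0, 0.0]
7 [0.32, 0.0, 0.0, 0.0]
8 [0.33, 0.0, 0.0, 0.0]
9 [0.32, 0.0, 0.0, 0.0]
10 [0.33, 0.0, 0.0, 0.0]
11 [0.32, 0.0, 0.0, 0.0]
12 [0.33, 0.0, 0.0, 0.0]
end [ 0.5671 -0.1557  0.0246] 0.0448
```

Blade top is at about 13 mm and level, so I'll insert it.

>>> step_arm:
  deltas:
    - {"dp":[0.25,0,0.01],"twist":0}
    - {"dp":[0.25,0,0.01],"twist":0}
    - {"dp":[0.25,0,0.01],"twist":0}
    - {"dp":[0.33,0,0],"twist":0}
    - {"dp":[0.32,0,0],"twist":0}
    - {"dp":[0.33,0,0],"twist":0}

```text
time_s: 11.1
ee_pos: [0.4902, -0.1593, 0.0242]
eef_rot: [3.142, -0.0, 0.044]
force: [0.0, 0.9, -1.4]
grip_width: 0.0216
grip_force: 60.0
```

>>> step_arm:
  deltas:
    - {"dp":[0.32,0,0],"twist":0}
    - {"dp":[0.33,0,0],"twist":0}
    - {"dp":[0.32,0,0],"twist":0}
    - {"dp":[0.33,0,0],"twist":0}
    - {"dp":[0.32,0,0],"twist":0}
    - {"dp":[0.33,0,0],"twist":0}
    - {"dp":[0,0,0],"twist":0}
    - {"dp":[0,0,0],"twist":0}

```text
time_s: 11.9
ee_pos: [0.5667, -0.1558, 0.0238]
eef_rot: [-3.141, 0.001, 0.045]
force: [-0.0, -0.8, -1.3]
grip_width: 0.0216
grip_force: 60.0
```

```bash
python3 - <<'E'
from fit import *
ims={c:ctrl.camera(c)[0] for c in("top","side")}
print(*fit(ims,["cast"],(.6713,-.1543,0),("side",)))
o=ctrl.get_obs(); print(o['ee_pos'],o['eef_rot'],o['force'])
E
```

```text
[ 0.6703 -0.1539 -0.0174] [0.29]
[ 0.56645936 -0.15600228  0.02405901] [-3.14141807e+00  4.91660490e-04  4.40791004e-02] [ 0.15256997  0.32187105 -1.50468675]
```

The cast hasn't moved and the blade is under it. I'll lift gently.

>>> step_arm:
  deltas:
    - {"dp":[0,0,-0.08],"twist":0}
    - {"dp":[0,0,-0.07],"twist":0}
    - {"dp":[0,0,-0.05],"twist":0}
    - {"dp":[0,0,-0.05],"twist":0}
    - {"dp":[0,0,-0.05],"twist":0}
    - {"dp":[0,0,-0.05],"twist":0}
    - {"dp":[0,0,-0.1],"twist":0}
    - {"dp":[0,0,-0.15],"twist":0}
    - {"dp":[0,0,-0.15],"twist":0}
    - {"dp":[0,0,-0.15],"twist":0}
    - {"dp":[0,0,0],"twist":0}
    - {"dp":[0,0,0],"twist":0}

```text
time_s: 13.2
ee_pos: [0.5669, -0.1561, 0.0604]
eef_rot: [3.142, -0.0, 0.044]
force: [0.3, -0.3, -2.3]
grip_width: 0.0218
grip_force: 60.0
```

```bash
python3 - <<'E'
from fit import *
I={c:ctrl.camera(c) for c in("top","side")}; ims={c:I[c][0] for c in I}
o=ctrl.get_obs(); e=o['ee_pos']; print(e,o['eef_rot'],o['force'],o['moment'],o['grip_width'])
dz=e[2]-.0139+.0025-.02; p=(.6713,-.1543,0); print(dz,*fit(ims,["cast"],p,("side",),dz=dz))
c="side";T=np.linalg.inv(cal(c)["world_to_cam"]); K=cal(c)
for gx in (-48,48):
    for gy in (-48,48):
        u,v=proj(c,world(p,np.array([[gx,gy,32]])/1000,dz))[0].round().astype(int); d=np.median(I[c][1][v-1:v+2,u-1:u+2])
        print(gx,gy,(T@[(u-K["cx"])/K["fx"]*d,(v-K["cy"])/K["fy"]*d,d,1])[:3].round(4))
cv2.imwrite("pics/lift.png",cv2.resize(ims["side"][140:260,200:360,::-1],(800,600),interpolation=cv2.INTER_CUBIC))
E
```

```text
[ 0.56668915 -0.15604624  0.05997127] [-3.14141993e+00  4.63789488e-04  4.40879566e-02] [-0.57478554 -0.37555623 -3.66326452] [-0.01504408  0.42758348  0.03527187] 0.021717977580175265
0.028571270250889114 [ 0.6695 -0.1547 -0.0039] [0.38]
-48 -48 [ 0.6249 -0.2008  0.0577]
-48 48 [ 0.6258 -0.1012  0.0581]
48 -48 [ 0.7204 -0.198   0.0589]
48 48 [ 0.7213 -0.1034  0.0576]
```

View pics/lift.png

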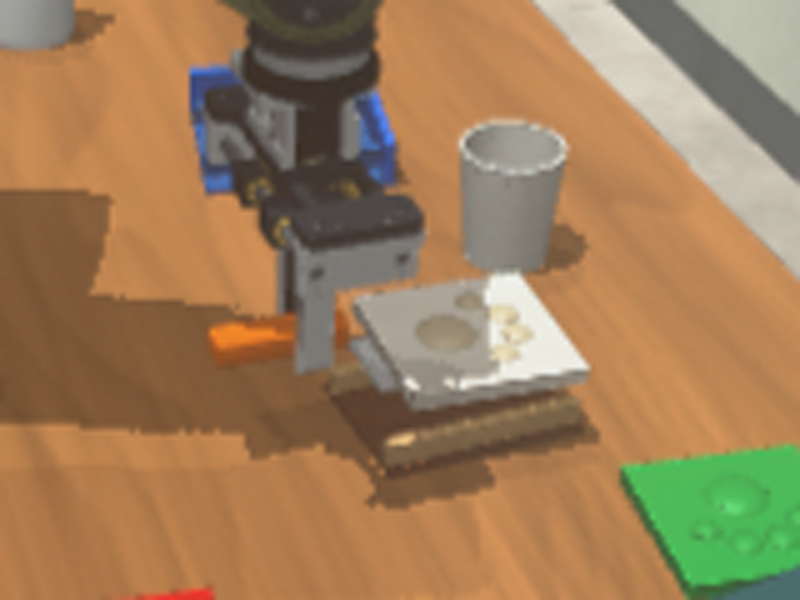

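The cast lies level on the blade clear of the rack, with its four top corners at 57.6–58.9 mm. Now I'll carry it over.

```bash
python3 -c "
from plan import *
plan([(.567,-.156,.085,.045,.25),(.48,-.15,.095,.04,.3),(.48,.235,.095,-.16,.4),(.5696,.2229,.095,-.16,.3)])"
```

```text
1 [0.0, 0.0, -0.21, 0.0]
2 [0.0, 0.0, -0.21, -0.01]
3 [0.01, 0.0, -0.21, 0.0]
4 [-0.27, -0.03, -0.03, 0.01]
5 [-0.27, -0.03, -0.03, 0.01]
6 [-0.27, -0.03, -0.03, 0.01]
7 [-0.27, -0.03, -0.03, 0.01]
8 [-0.27, -0.03, -0.03, 0.01]
9 [-0.27, -0.03, -0.03, 0.01]
10 [-0.27, -0.03, -0.03, 0.0]
11 [-0.28, -0.03, -0.04, 0.01]
12 [0.02, -0.38, 0.0, 0.11]
13 [0.01, -0.39, 0.0, 0.11]
14 [0.01, -0.38, 0.0, 0.11]
15 [0.01, -0.39, 0.0, 0.12]
16 [0.0, -0.39, 0.0, 0.11]
17 [0.0, -0.38, 0.0, 0.12]
18 [0.0, -0.39, 0.0, 0.11]
19 [-0.01, -0.38, 0.0, 0.12]
20 [-0.01, -0.39, 0.0, 0.11]
21 [-0.01, -0.38, 0.0, 0.12]
22 [-0.02, -0.38, 0.0, 0.11]
23 [-0.02, -0.39, 0.0, 0.12]
24 [-0.02, -0.38, 0.0, 0.11]
25 [-0.02, -0.38, 0.0, 0.12]
26 [-0.03, -0.38, 0.0, 0.11]
27 [-0.03, -0.39, 0.0, 0.12]
28 [-0.03, -0.38, 0.0, 0.11]
29 [-0.04, -0.38, 0.0, 0.12]
30 [-0.04, -0.38, 0.0, 0.11]
31 [-0.04, -0.39, 0.0, 0.12]
32 [-0.05, -0.38, 0.0, 0.11]
33 [-0.05, -0.38, 0.0, 0.12]
34 [-0.05, -0.39, 0.0, 0.11]
35 [-0.06, -0.38, 0.0, 0.12]
36 [-0.05, -0.39, 0.0, 0.11]
37 [0.28, -0.01, 0.0, 0.0]
38 [0.28, -0.01, 0.0, 0.0]
39 [0.28, -0.01, 0.0, 0.0]
40 [0.28, 0.0, 0.0, 0.0]
41 [0.28, -0.01, 0.0, 0.0]
42 [0.29, 0.0, 0.0, 0.0]
43 [0.28, -0.01, 0.0, 0.0]
44 [0.29, 0.0, 0.0, 0.0]
end [0.5698 0.2227 0.0952] -0.1598
```

>>> step_arm:
  deltas:
    - {"dp":[0,0,-0.15],"twist":0}
    - {"dp":[0,0,-0.2],"twist":0}
    - {"dp":[0,0,-0.2],"twist":0}
    - {"dp":[-0.1,0,-0.1],"twist":0}
    - {"dp":[-0.2,-0.03,-0.05],"twist":0.01}
    - {"dp":[-0.27,-0.03,-0.05],"twist":0.01}
    - {"dp":[-0.27,-0.03,-0.05],"twist":0.01}
    - {"dp":[-0.27,-0.03,-0.03],"twist":0.01}
    - {"dp":[-0.27,-0.03,0],"twist":0.01}
    - {"dp":[-0.27,-0.03,0],"twist":0.01}
    - {"dp":[-0.27,-0.05,0],"twist":0.01}
    - {"dp":[-0.2,-0.1,0],"twist":0.01}

```text
time_s: 14.5
ee_pos: [0.4804, -0.1463, 0.0934]
eef_rot: [-3.142, 0.0, 0.038]
force: [-0.0, -0.1, -2.0]
grip_width: 0.0218
grip_force: 60.0
```

>>> step_arm:
  deltas:
    - {"dp":[-0.05,-0.2,0],"twist":0.05}
    - {"dp":[0.01,-0.3,0],"twist":0.11}
    - {"dp":[0.01,-0.38,0],"twist":0.11}
    - {"dp":[0.01,-0.38,0],"twist":0.12}
    - {"dp":[0,-0.38,0],"twist":0.11}
    - {"dp":[0,-0.38,0],"twist":0.12}
    - {"dp":[0,-0.38,0],"twist":0.11}
    - {"dp":[-0.01,-0.38,0],"twist":0.12}
    - {"dp":[-0.01,-0.38,0],"twist":0.11}
    - {"dp":[-0.01,-0.38,0],"twist":0.12}
    - {"dp":[-0.02,-0.38,0],"twist":0.11}
    - {"dp":[-0.02,-0.38,0],"twist":0.12}

```text
time_s: 15.7
ee_pos: [0.4784, 0.0267, 0.0935]
eef_rot: [-3.141, -0.0, -0.053]
force: [-0.5, -0.8, -2.5]
grip_width: 0.0214
grip_force: 60.0
```

>>> step_arm:
  deltas:
    - {"dp":[-0.02,-0.38,0],"twist":0.11}
    - {"dp":[-0.02,-0.38,0],"twist":0.12}
    - {"dp":[-0.03,-0.38,0],"twist":0.11}
    - {"dp":[-0.03,-0.38,0],"twist":0.12}
    - {"dp":[-0.03,-0.38,0],"twist":0.11}
    - {"dp":[-0.04,-0.38,0],"twist":0.12}
    - {"dp":[-0.04,-0.38,0],"twist":0.11}
    - {"dp":[-0.04,-0.38,0],"twist":0.12}
    - {"dp":[-0.05,-0.38,0],"twist":0.11}
    - {"dp":[-0.05,-0.38,0],"twist":0.12}
    - {"dp":[-0.05,-0.25,0],"twist":0.11}
    - {"dp":[0,-0.1,0],"twist":0.12}

```text
time_s: 16.9
ee_pos: [0.4777, 0.1934, 0.0934]
eef_rot: [-3.141, 0.0, -0.149]
force: [0.4, -1.1, -3.0]
grip_width: 0.021
grip_force: 60.0
```

```bash
python3 -c "
from plan import *
o=ctrl.get_obs();print(o['ee_pos'],o['eef_rot'])
plan([(.5696,.2229,.095,-.16,.3)])"
```

```text
[0.4777399  0.19339425 0.09341157] [-3.14146892e+00  1.00152495e-04 -1.48851296e-01]
1 [0.24, -0.12, 0.0, 0.02]
2 [0.24, -0.12, 0.0, 0.02]
3 [0.24, -0.12, -0.01, 0.02]
4 [0.24, -0.12, 0.0, 0.02]
5 [0.24, -0.12, -0.01, 0.02]
6 [0.24, -0.12, 0.0, 0.01]
7 [0.24, -0.12, -0.01, 0.02]
8 [0.24, -0.12, 0.0, 0.01]
9 [0.24, -0.12, -0.01, 0.02]
end [0.5697 0.2228 0.095 ] -0.16
```

>>> step_arm:
  deltas:
    - {"dp":[0.12,-0.06,0],"twist":0.02}
    - {"dp":[0.24,-0.12,0],"twist":0.02}
    - {"dp":[0.24,-0.12,0],"twist":0.02}
    - {"dp":[0.24,-0.12,0],"twist":0.02}
    - {"dp":[0.24,-0.12,0],"twist":0.02}
    - {"dp":[0.24,-0.12,0],"twist":0.01}
    - {"dp":[0.24,-0.12,0],"twist":0.02}
    - {"dp":[0.24,-0.12,0],"twist":0.01}
    - {"dp":[0.24,-0.12,0],"twist":0.02}
    - {"dp":[0.12,-0.06,0],"twist":0}
    - {"dp":[0,0,0],"twist":0}
    - {"dp":[0,0,0],"twist":0}

```text
time_s: 18.1
ee_pos: [0.5699, 0.2214, 0.0933]
eef_rot: [3.141, 0.0, -0.161]
force: [-0.1, 0.2, -2.6]
grip_width: 0.0215
grip_force: 60.0
```

```bash
python3 - <<'E'
from fit import *
from plan import *
I={c:ctrl.camera(c) for c in("top","side")}; ims={c:I[c][0] for c in I}
o=ctrl.get_obs(); e=o['ee_pos']; print(e,o['eef_rot'],o['force'])
dz=e[2]-.0139+.0025-.02-.002
CONDS["cast"]=lambda q:(q[...,1]<70)&(q[...,2]>95)
print(*fit(ims,["cast"],(.672,.204,-.2),("side",),dz=dz))
cv2.imwrite("pics/over.png",cv2.hconcat([cv2.resize(ims["side"][110:230,190:320,::-1],(400,400),interpolation=cv2.INTER_CUBIC),cv2.resize(ims["top"][120:250,130:260,::-1],(400,400),interpolation=cv2.INTER_CUBIC)]))
E
```

```text
[0.56978747 0.22153944 0.09345518] [ 3.14149325e+00  2.20488867e-04 -1.60499629e-01] [-0.61639565  0.52484419 -3.87818737]
[ 0.672   0.2008 -0.2122] [0.11]
```

View pics/over.png

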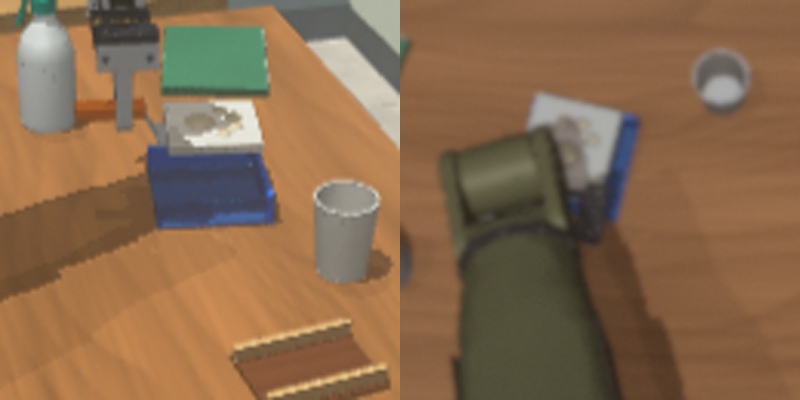

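The cast is centred over the tray at about (+2,-3) mm in the tray's frame and well inside the fences. I'll lower it slowly.

>>> step_arm:
  deltas:
    - {"dp":[0,0,0.15],"twist":0}
    - {"dp":[0,0,0.25],"twist":0}
    - {"dp":[0,0,0.25],"twist":0}
    - {"dp":[0,0,0.25],"twist":0}
    - {"dp":[0,0,0.2],"twist":0}
    - {"dp":[0,0,0.15],"twist":0}
    - {"dp":[0,0,0.1],"twist":0}
    - {"dp":[0,0,0.05],"twist":0}
    - {"dp":[0,0,0.05],"twist":0}
    - {"dp":[0,0,0.05],"twist":0}
    - {"dp":[0,0,0.05],"twist":0}
    - {"dp":[0,0,0.05],"twist":0}

```text
time_s: 19.4
ee_pos: [0.5703, 0.2218, 0.0296]
eef_rot: [-3.141, -0.001, -0.16]
force: [0.3, 0.3, -1.5]
grip_width: 0.0216
grip_force: 60.0
```

>>> step_arm:
  deltas:
    - {"dp":[0,0,0.05],"twist":0}
    - {"dp":[0,0,0.05],"twist":0}
    - {"dp":[0,0,0.03],"twist":0}
    - {"dp":[0,0,0],"twist":0}
    - {"dp":[0,0,0],"twist":0}

```text
time_s: 19.9
ee_pos: [0.5701, 0.2217, 0.0243]
eef_rot: [-3.142, -0.0, -0.16]
force: [-0.1, 0.9, -1.0]
grip_width: 0.0215
grip_force: 60.0
```

```bash
python3 - <<'E'
from fit import *
I={c:ctrl.camera(c) for c in("top","side")}; ims={c:I[c][0] for c in I}
o=ctrl.get_obs(); e=o['ee_pos']; print(e,o['eef_rot'],o['force'],o['moment'])
CONDS["cast"]=lambda q:(q[...,1]<70)&(q[...,2]>95)
p,c_=fit(ims,["cast"],(.672,.201,-.2),("side",)); print(p,c_)
c="side";T=np.linalg.inv(cal(c)["world_to_cam"]); K=cal(c)
for gx in (-45,45):
    for gy in (-45,45):
        u,v=proj(c,world(p,np.array([[gx,gy,32]])/1000))[0].round().astype(int); d=np.median(I[c][1][v-1:v+2,u-1:u+2])
        print(gx,gy,(T@[(u-K["cx"])/K["fx"]*d,(v-K["cy"])/K["fy"]*d,d,1])[:3].round(4))
E
```

```text
[0.57015361 0.22174021 0.02436167] [-3.14151768e+00 -1.66016659e-04 -1.60430346e-01] [ 0.3991825   0.35034192 -1.13702286] [-0.04340001  0.22248184  0.01402293]
[ 0.673   0.2021 -0.1966] [0.21]
-45 -45 [0.6203 0.1677 0.0315]
-45 45 [0.6382 0.2568 0.0302]
45 -45 [0.7116 0.1546 0.0292]
45 45 [0.7271 0.2351 0.033 ]
```

The cast rests level on the ribs and the blade is unloaded. I'll draw the blade out.

>>> step_arm:
  deltas:
    - {"dp":[-0.1,0,0],"twist":0}
    - {"dp":[-0.25,0,0],"twist":0}
    - {"dp":[-0.4,0,0],"twist":0}
    - {"dp":[-0.5,0,0],"twist":0}
    - {"dp":[-0.5,0,0],"twist":0}
    - {"dp":[-0.5,0,0],"twist":0}
    - {"dp":[-0.5,0,0],"twist":0}
    - {"dp":[-0.5,0,0],"twist":0}
    - {"dp":[-0.5,0,0],"twist":0}
    - {"dp":[-0.5,0,0],"twist":0}
    - {"dp":[0,0,0],"twist":0}
    - {"dp":[0,0,0],"twist":0}

```text
time_s: 21.2
ee_pos: [0.4022, 0.2491, 0.0246]
eef_rot: [-3.141, -0.001, -0.16]
force: [0.7, -0.1, -2.1]
grip_width: 0.022
grip_force: 60.0
```

```bash
python3 - <<'E'
from fit import *
from plan import *
ims={c:ctrl.camera(c)[0] for c in("top","side")}
o=ctrl.get_obs(); e=o['ee_pos']; print(e,o['eef_rot'],o['force'],o['qpos'])
CONDS["cast"]=lambda q:(q[...,1]<70)&(q[...,2]>95)
print(*fit(ims,["cast"],(.672,.201,-.2),("side",)),*fit(ims,["cast"],(.672,.201,-.2)))
plan([(.40,.08,.05,.1,.8)])
E
```

```text
[0.40279123 0.24890397 0.0244341 ] [-3.14119804e+00 -5.80733429e-04 -1.60580743e-01] [-0.02745956  0.61587636 -1.50595062] [ 4.76152734e-01  3.78428461e-01  1.89473786e+00 -3.67082458e-05
  8.67724771e-01  2.20755341e+00]
[ 0.6729  0.2017 -0.1801] [0.18] [ 0.673   0.2021 -0.1809] [0.23 0.19]
1 [0.1, 0.7, -0.11, -0.62]
2 [0.07, 0.7, -0.11, -0.62]
3 [0.04, 0.7, -0.1, -0.62]
4 [0.01, 0.7, -0.11, -0.62]
5 [-0.02, 0.71, -0.1, -0.63]
6 [-0.05, 0.7, -0.11, -0.62]
end [0.4  0.08 0.05] 0.0998
```

The cast stayed square at yaw -0.18. I'll lay the lifter down on bare bench around (0.40–0.55, 0.03).

```bash
python3 -c "
from plan import *
plan([(.40,.03,.05,.08,.9),(.40,.03,.02,.08,.3),(.40,.03,.0141,.08,.06)])"
```

```text
1 [0.12, 0.77, -0.09, -0.49]
2 [0.09, 0.78, -0.09, -0.49]
3 [0.06, 0.78, -0.09, -0.49]
4 [0.03, 0.78, -0.09, -0.49]
5 [0.01, 0.78, -0.09, -0.5]
6 [-0.02, 0.78, -0.09, -0.49]
7 [-0.04, 0.78, -0.1, -0.5]
8 [0.0, 0.0, 0.25, 0.0]
9 [0.0, 0.0, 0.25, 0.0]
10 [0.0, 0.0, 0.25, 0.0]
11 [0.0, 0.0, 0.05, 0.0]
12 [0.0, 0.0, 0.05, 0.0]
13 [0.0, 0.0, 0.05, 0.0]
end [0.4002 0.0302 0.014 ] 0.0803
```

>>> step_arm:
  deltas:
    - {"dp":[0.12,0.77,-0.09],"twist":-0.49}
    - {"dp":[0.09,0.78,-0.09],"twist":-0.49}
    - {"dp":[0.06,0.78,-0.09],"twist":-0.49}
    - {"dp":[0.03,0.78,-0.09],"twist":-0.49}
    - {"dp":[0.01,0.78,-0.09],"twist":-0.5}
    - {"dp":[-0.02,0.78,-0.09],"twist":-0.49}
    - {"dp":[-0.04,0.78,-0.1],"twist":-0.5}
    - {"dp":[0,0,0.25],"twist":0}
    - {"dp":[0,0,0.25],"twist":0}
    - {"dp":[0,0,0.25],"twist":0}
    - {"dp":[0,0,0],"twist":0}
    - {"dp":[0,0,0],"twist":0}

```text
time_s: 22.5
ee_pos: [0.3995, 0.0307, 0.0195]
eef_rot: [-3.141, 0.001, 0.081]
force: [0.2, -0.4, -1.4]
grip_width: 0.022
grip_force: 60.0
```

>>> step_arm:
  deltas:
    - {"dp":[0,0,0.05],"twist":0}
    - {"dp":[0,0,0.05],"twist":0}
    - {"dp":[0,0,0.05],"twist":0}
    - {"dp":[0,0,0],"twist":0}
    - {"dp":[0,0,0],"twist":0}

```text
time_s: 23.0
ee_pos: [0.3998, 0.0302, 0.0139]
eef_rot: [3.142, -0.0, 0.08]
force: [0.1, -0.2, -0.8]
grip_width: 0.0217
grip_force: 60.0
```

>>> step_arm:
  deltas:
    - {"dp":[0,0,0],"twist":0}
    - {"dp":[0,0,0],"twist":0}
    - {"dp":[0,0,0],"twist":0}
    - {"dp":[0,0,0],"twist":0}
    - {"dp":[0,0,-0.3],"twist":0}
    - {"dp":[0,0,-0.6],"twist":0}
    - {"dp":[0,0,-0.6],"twist":0}
    - {"dp":[0,0,-0.6],"twist":0}
    - {"dp":[0,0,-0.6],"twist":0}
    - {"dp":[0,0,0],"twist":0}
  gripper: 0.3
  squeeze: 20

```text
time_s: 24.0
ee_pos: [0.401, 0.0301, 0.1244]
eef_rot: [3.141, -0.005, 0.08]
force: [0.3, -0.3, -0.4]
grip_width: 0.0612
grip_force: 0.0
```

>>> step_arm:
  deltas:
    - {"dp":[0,0,0],"twist":0}
  gripper: -1

```text
time_s: 24.1
ee_pos: [0.3997, 0.0301, 0.1217]
eef_rot: [3.142, -0.001, 0.08]
force: [0.0, -0.0, 0.5]
grip_width: 0.0563
grip_force: 0.0
```

```bash
cat >> plan.py <<'E'
TR=(.6705,.2045,-.177)
def tw(xp,yp,z,*v):
    c,s=np.cos(TR[2]),np.sin(TR[2]); return (TR[0]+c*xp-s*yp,TR[1]+s*xp+c*yp,z,TR[2],*v)
def tray_of(p):
    c,s=np.cos(TR[2]),np.sin(TR[2]); d=np.array(p[:2])-TR[:2]; return np.round([c*d[0]+s*d[1],-s*d[0]+c*d[1]],4)
E
python3 - <<'E'
from plan import *
from fit import *
ims={c:ctrl.camera(c)[0] for c in("top","side")}
print(*fit(ims,["blade"],(.502,.038,.08),("side",)),*fit(ims,["cast"],(.672,.201,-.2)),fit(ims,["cast"],(.672,.201,-.2),("top",)),fit(ims,["tray"],(.6705,.2045,-.177),("top",)))
print(ctrl.get_obs()["ee_pos"])
plan([tw(.005,-.085,.11,.9),tw(.005,-.085,.024,.6)])
E
```

```text
[0.5045 0.0376 0.0921] [0.08] [ 0.6735  0.2037 -0.191 ] [0.07 0.13] (array([ 0.6729,  0.2032, -0.1924]), array([0.07])) (array([ 0.668 ,  0.2039, -0.1567]), array([0.93]))
[0.39919645 0.03013678 0.12092159]
1 [0.84, -0.21, 0.03, 0.46]
2 [0.83, -0.24, 0.03, 0.46]
3 [0.82, -0.27, 0.04, 0.46]
4 [0.81, -0.29, 0.03, 0.46]
5 [0.8, -0.32, 0.04, 0.46]
6 [0.79, -0.35, 0.03, 0.46]
7 [0.78, -0.37, 0.04, 0.46]
8 [0.77, -0.4, 0.03, 0.47]
9 [0.0, 0.0, 0.54, 0.0]
10 [0.0, 0.0, 0.54, 0.0]
11 [0.0, 0.0, 0.54, 0.0]
12 [0.0, 0.0, 0.53, 0.0]
end [0.6606 0.1201 0.0241] -0.1773
```

>>> step_arm:
  deltas:
    - {"dp":[0.84,-0.21,0.03],"twist":0.46}
    - {"dp":[0.83,-0.24,0.03],"twist":0.46}
    - {"dp":[0.82,-0.27,0.04],"twist":0.46}
    - {"dp":[0.81,-0.29,0.03],"twist":0.46}
    - {"dp":[0.8,-0.32,0.04],"twist":0.46}
    - {"dp":[0.79,-0.35,0.03],"twist":0.46}
    - {"dp":[0.78,-0.37,0.04],"twist":0.46}
    - {"dp":[0.77,-0.4,0.03],"twist":0.47}
    - {"dp":[0,0,0.54],"twist":0}
    - {"dp":[0,0,0.54],"twist":0}
    - {"dp":[0,0,0.54],"twist":0}
    - {"dp":[0,0,0.53],"twist":0}

```text
time_s: 25.4
ee_pos: [0.6602, 0.12, 0.0223]
eef_rot: [3.141, 0.002, -0.177]
force: [0.2, -0.5, -0.4]
grip_width: 0.0004
grip_force: 0.0
```

>>> step_arm:
  deltas:
    - {"dp":[0,0,0],"twist":0}
    - {"dp":[0,0,0],"twist":0}
    - {"dp":[0,-0.2,0],"twist":0}
    - {"dp":[0,-0.1,0],"twist":0}
    - {"dp":[0,-0.1,0],"twist":0}
    - {"dp":[0,-0.05,0],"twist":0}
    - {"dp":[0,-0.05,0],"twist":0}

```text
time_s: 26.1
ee_pos: [0.6646, 0.14, 0.0252]
eef_rot: [3.141, -0.0, -0.177]
force: [0.3, -1.8, 1.3]
grip_width: 0.0003
grip_force: 0.9
```

```bash
python3 -c "
from plan import *
o=ctrl.get_obs(); print(o['ee_pos'],o['eef_rot'],o['force'],o['grip_width'],tray_of(o['ee_pos']))"
```

```text
[0.66463478 0.13997056 0.02524016] [ 3.14142887e+00 -2.14601168e-04 -1.76994191e-01] [ 0.26028013 -1.80048996  1.34559387] 0.00029762624458549633 [ 0.0056 -0.0646]
```

>>> step_arm:
  deltas:
    - {"dp":[0,-0.05,0],"twist":0}
    - {"dp":[0,-0.05,0],"twist":0}
    - {"dp":[0,-0.05,0],"twist":0}
    - {"dp":[0,0,0],"twist":0}

```text
time_s: 26.5
ee_pos: [0.666, 0.1449, 0.0252]
eef_rot: [3.141, -0.001, -0.177]
force: [1.2, -5.3, 2.0]
grip_width: 0.0007
grip_force: 2.7
```

>>> step_arm:
  deltas:
    - {"dp":[0,-0.03,0],"twist":0}
    - {"dp":[0,-0.03,0],"twist":0}
    - {"dp":[0,0,0],"twist":0}

```text
time_s: 26.8
ee_pos: [0.6668, 0.1458, 0.0254]
eef_rot: [3.139, -0.002, -0.178]
force: [1.4, -14.3, 4.1]
grip_width: 0.0003
grip_force: 5.9
```

>>> step_arm:
  deltas:
    - {"dp":[0,-0.03,0],"twist":0}
    - {"dp":[0,0,0],"twist":0}

```text
time_s: 27.0
ee_pos: [0.6672, 0.1463, 0.0255]
eef_rot: [3.138, -0.002, -0.178]
force: [0.8, -18.7, 4.3]
grip_width: 0.0006
grip_force: 7.7
```

```bash
python3 -c "
from plan import *
o=ctrl.get_obs(); print(o['ee_pos'],o['eef_rot'],o['force'],o['grip_width'],tray_of(o['ee_pos']))
from fit import *
ims={c:ctrl.camera(c)[0] for c in('top','side')}
p=fit(ims,['cast'],(.672,.205,-.18)); print(p,tray_of(p[0]))"
```

```text
[0.66715196 0.14628162 0.02553396] [ 3.13809033e+00 -1.97287599e-03 -1.78445641e-01] [  0.75308033 -18.74187536   4.26444007] 0.0006149397861917689 [ 0.007  -0.0579]
(array([ 0.6755,  0.213 , -0.1578]), array([0.93, 0.3 ])) [0.0034 0.0092]
```

The cast has reached the y fence (stalled at 19 N, cast y′≈+9–10). I'll back off and go round to the rear.

```bash
python3 -c "
from plan import *
o=ctrl.get_obs()
plan([tw(.006,-.085,.026,.4),tw(.0,-.085,.075,.6),tw(-.08,.0,.075,.8),tw(-.08,.008,.025,.6)])"
```

```text
1 [-0.01, 0.34, -0.01, -0.01]
2 [-0.01, 0.34, 0.0, -0.01]
3 [-0.05, 0.0, -0.41, 0.0]
4 [-0.05, 0.0, -0.41, 0.0]
5 [-0.05, 0.0, -0.41, 0.0]
6 [-0.5, -0.53, 0.0, 0.0]
7 [-0.5, -0.53, 0.0, 0.0]
8 [-0.5, -0.53, 0.0, 0.0]
9 [-0.5, -0.54, 0.0, 0.0]
10 [0.0, -0.07, 0.42, 0.0]
11 [0.0, -0.06, 0.42, 0.0]
12 [0.0, -0.07, 0.41, 0.0]
end [0.5933 0.2265 0.0251] -0.1772
```

>>> step_arm:
  deltas:
    - {"dp":[0,0.34,0],"twist":0}
    - {"dp":[0,0.34,0],"twist":0}
    - {"dp":[-0.05,0,-0.41],"twist":0}
    - {"dp":[-0.05,0,-0.41],"twist":0}
    - {"dp":[-0.05,0,-0.41],"twist":0}
    - {"dp":[-0.5,-0.53,0],"twist":0}
    - {"dp":[-0.5,-0.53,0],"twist":0}
    - {"dp":[-0.5,-0.53,0],"twist":0}
    - {"dp":[-0.5,-0.54,0],"twist":0}
    - {"dp":[0,-0.07,0.42],"twist":0}
    - {"dp":[0,-0.06,0.42],"twist":0}
    - {"dp":[0,-0.07,0.41],"twist":0}

```text
time_s: 28.3
ee_pos: [0.5935, 0.229, 0.0231]
eef_rot: [3.141, 0.0, -0.178]
force: [0.2, 0.3, 0.0]
grip_width: 0.0005
grip_force: 0.0
```

>>> step_arm:
  deltas:
    - {"dp":[0,0,0],"twist":0}
    - {"dp":[0,0,0],"twist":0}
    - {"dp":[0.15,0,0],"twist":0}
    - {"dp":[0.1,0,0],"twist":0}
    - {"dp":[0.05,0,0],"twist":0}
    - {"dp":[0.05,0,0],"twist":0}
    - {"dp":[0.05,0,0],"twist":0}
    - {"dp":[0,0,0],"twist":0}

```text
time_s: 29.1
ee_pos: [0.6092, 0.2265, 0.0243]
eef_rot: [-3.142, -0.0, -0.177]
force: [0.3, -0.6, -0.4]
grip_width: 0.0007
grip_force: 0.0
```

```bash
python3 -c "
from plan import *
o=ctrl.get_obs(); print(o['ee_pos'],o['eef_rot'],o['force'],o['grip_width'],tray_of(o['ee_pos']))"
```

```text
[0.60919757 0.22648081 0.02429045] [-3.14153427e+00 -1.40422868e-04 -1.77309087e-01] [ 0.33867269 -0.63735949 -0.35290971] 0.0007304374926478706 [-0.0642  0.0108]
```

>>> step_arm:
  deltas:
    - {"dp":[0.05,0,0],"twist":0}
    - {"dp":[0.05,0,0],"twist":0}
    - {"dp":[0.05,0,0],"twist":0}
    - {"dp":[0,0,0],"twist":0}

```text
time_s: 29.5
ee_pos: [0.6151, 0.2255, 0.0242]
eef_rot: [-3.142, -0.0, -0.177]
force: [0.0, 0.2, -0.1]
grip_width: 0.0006
grip_force: 0.0
```

>>> step_arm:
  deltas:
    - {"dp":[0.05,0,0],"twist":0}
    - {"dp":[0.04,0,0],"twist":0}
    - {"dp":[0,0,0],"twist":0}

```text
time_s: 29.8
ee_pos: [0.6155, 0.2254, 0.0241]
eef_rot: [3.14, 0.007, -0.177]
force: [-24.4, 0.1, 14.9]
grip_width: 0.0004
grip_force: 11.9
```

>>> step_arm:
  deltas:
    - {"dp":[0.03,0,0],"twist":0}
    - {"dp":[0.02,0,0],"twist":0}
    - {"dp":[0,0,0],"twist":0}

```text
time_s: 30.1
ee_pos: [0.6157, 0.2253, 0.0241]
eef_rot: [3.139, 0.011, -0.176]
force: [-36.3, 0.7, 22.4]
grip_width: 0.0003
grip_force: 18.8
```

```bash
python3 -c "
from plan import *
o=ctrl.get_obs(); print(o['ee_pos'],o['eef_rot'],o['force'],o['grip_width'],tray_of(o['ee_pos']))
from fit import *
ims={c:ctrl.camera(c)[0] for c in('top','side')}
p=fit(ims,['cast'],(.68,.21,-.18)); print(p,tray_of(p[0]))"
```

```text
[0.61572282 0.22532048 0.02408827] [ 3.13857542  0.01145145 -0.17632671] [-36.29127201   0.6578375   22.38715226] 0.0003205690975806778 [-0.0576  0.0109]
(array([ 0.6799,  0.2085, -0.2304]), array([0.77, 0.25])) [0.0085 0.0056]
```

The push stalled as soon as it touched, with a large upward force, which is suspicious. I'll back off and look.

>>> step_arm:
  deltas:
    - {"dp":[-0.3,0,0],"twist":0}
    - {"dp":[-0.8,0,0],"twist":0}
    - {"dp":[-0.8,0,-0.5],"twist":0}
    - {"dp":[-0.8,0,-0.5],"twist":0}
    - {"dp":[-0.8,0,0],"twist":0}
    - {"dp":[-0.8,0,0],"twist":0}
    - {"dp":[0,0,0],"twist":0}
    - {"dp":[0,0,0],"twist":0}

```text
time_s: 31.0
ee_pos: [0.4514, 0.2551, 0.0647]
eef_rot: [-3.141, -0.001, -0.176]
force: [0.6, -0.4, 0.2]
grip_width: 0.0007
grip_force: 0.0
```

```bash
python3 - <<'E'
from plan import *
from fit import *
I={c:ctrl.camera(c) for c in('top','side')}; ims={c:I[c][0] for c in I}
for cs in (('top','side'),('top',),('side',)):
    p=fit(ims,['cast'],(.68,.21,-.18),cs); print(p,tray_of(p[0]))
cv2.imwrite("pics/tray.png",cv2.hconcat([cv2.resize(ims["side"][130:200,215:300,::-1],(420,400),interpolation=cv2.INTER_CUBIC),rectify("top",ims["top"],.57,.77,.11,.30,.033,2000)[:,:,::-1]]))
E
```

```text
(array([ 0.6773,  0.2088, -0.1747]), array([0.07, 0.14])) [0.0059 0.0054]
(array([ 0.6762,  0.2091, -0.1785]), array([0.06])) [0.0048 0.0055]
(array([ 0.6775,  0.2092, -0.1751]), array([0.14])) [0.0061 0.0059]
```

View pics/tray.png

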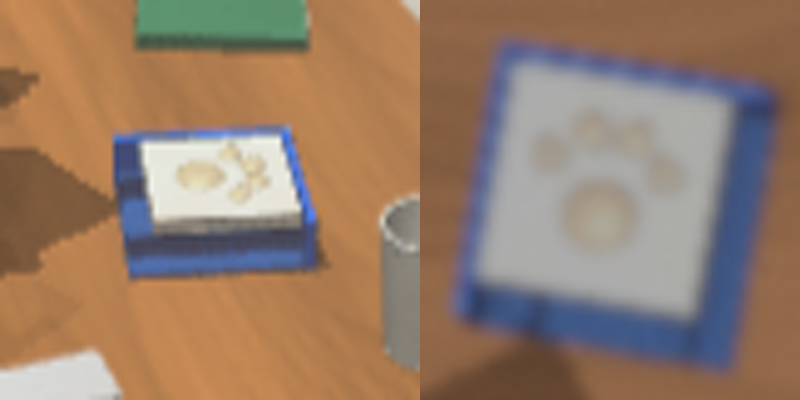

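The cast looks seated in the corner: in the right panel its left and top edges abut the fences and its yaw is -0.175. The finger half-thickness fits too, at about 8 mm. I'll check the fence gaps with edge profiles.

```bash
python3 - <<'E'
from plan import *
from fit import *
im=ctrl.camera('top')[0]; C=(.6770,.2089,-.176)
hs=cv2.cvtColor(im,cv2.COLOR_RGB2HSV)
def prof(ax,a):
    t=np.linspace(-.04,.04,41); r=[]
    for s in a:
        L=np.c_[np.full(41,s),t,np.full(41,.033)] if ax==0 else np.c_[t,np.full(41,s),np.full(41,.033)]
        uv=proj('top',world(C,L)).astype(np.float32)
        r.append(cv2.remap(im,uv[:,0:1],uv[:,1:2],cv2.INTER_LINEAR)[:,0].astype(int).mean(0))
    return np.array(r).round().astype(int)
a=np.arange(.044,.078,.002)
for ax in (0,1):
    P=prof(ax,a); print("xy"[ax]); print([(int(s*1000),*map(int,p)) for s,p in zip(a,P)])
print(calc:=None)
E
```

```text
x
[(44, 171, 171, 169), (46, 169, 170, 168), (48, 165, 166, 167), (50, 158, 160, 164), (52, 147, 150, 160), (54, 132, 137, 157), (56, 116, 124, 153), (58, 104, 112, 148), (60, 100, 103, 140), (62, 105, 98, 129), (64, 114, 96, 113), (66, 124, 97, 98), (68, 133, 98, 85), (70, 138, 100, 77), (72, 141, 101, 73), (74, 142, 102, 72), (76, 143, 102, 71)]
y
[(44, 171, 171, 171), (46, 169, 170, 170), (48, 165, 166, 168), (50, 159, 160, 164), (52, 148, 151, 160), (54, 133, 138, 156), (56, 117, 124, 152), (58, 104, 113, 147), (60, 100, 104, 141), (62, 104, 98, 130), (64, 112, 96, 115), (66, 121, 95, 99), (68, 127, 94, 84), (70, 131, 95, 74), (72, 133, 95, 69), (74, 134, 95, 67), (76, 134, 95, 66)]
None
```

```bash
python3 - <<'E'
from plan import *
from fit import *
import plan
ims={c:np.load(c+"0.npz")["im"] for c in("top",)}
for t in (3,4,6,8,10):
    o=65+t; MODELS["tray"]=[box(-65,o,-65,o,0,4),box(65,o,-65,o,0,34),box(-65,o,65,o,0,34)]
    p=fit(ims,["tray"],(.668,.203,-.175),("top",)); plan.TR=tuple(p[0]); print(t,*p,plan.tray_of((.6772,.2089)))
E
```

```text
3 [ 0.6697  0.2034 -0.1513] [0.1] [0.0066 0.0066]
4 [ 0.6706  0.2012 -0.1652] [0.11] [0.0052 0.0087]
6 [ 0.671   0.2013 -0.1767] [0.14] [0.0048 0.0086]
8 [ 0.6693  0.2008 -0.1325] [0.16] [0.0068 0.0091]
10 [ 0.67    0.195  -0.1553] [0.18] [0.005  0.0148]
```

```bash
python3 - <<'E'
from plan import *
from fit import *
im,d=ctrl.camera('top'); T=np.linalg.inv(cal('top')["world_to_cam"]);K=cal('top')
v,u=np.mgrid[150:205,155:215]; dd=d[150:205,155:215]
P=np.stack([(u-K["cx"])/K["fx"]*dd,(v-K["cy"])/K["fy"]*dd,dd,np.ones_like(dd)],-1)@T.T
C=(.6772,.2089,-.176); c,s=np.cos(C[2]),np.sin(C[2]); X=P[...,0]-C[0];Y=P[...,1]-C[1]
a,b,z=(c*X+s*Y)*1000,(-s*X+c*Y)*1000,P[...,2]*1000
for n,q,r in(("x",a,b),("y",b,a)):
    print(n,[(k,round(float(np.median(z[m])),1),int(m.sum())) for k in range(40,80,3) if (m:=(abs(q-k)<1.5)&(abs(r)<40)).any()])
plan([tw(-.08,-.09,.075,.9),tw(.005,-.09,.075,.9),tw(.005,-.085,.025,.7),tw(.005,-.064,.025,.25)])
E
```

```text
x [(40, 33.5, 12), (43, 32.9, 18), (46, 32.3, 11), (49, 34.6, 17), (52, 32.9, 13), (55, 35.4, 17), (58, 35.2, 16), (61, 35.7, 8), (64, 29.0, 4), (70, 6.0, 5), (73, 6.1, 8), (76, -0.1, 12), (79, 2.5, 16)]
y [(40, 35.1, 14), (43, 31.4, 13), (46, 32.4, 14), (49, 33.0, 14), (52, 32.3, 15), (55, 32.9, 16), (58, 35.4, 16), (61, 35.9, 12), (64, 34.2, 8), (73, 3.2, 12), (76, 0.9, 15), (79, 0.2, 10)]
1 [0.72, 0.5, -0.05, 0.0]
2 [0.72, 0.5, -0.06, 0.0]
3 [0.72, 0.51, -0.05, 0.0]
4 [0.72, 0.5, -0.06, -0.01]
5 [0.72, 0.51, -0.05, 0.0]
6 [0.71, 0.0, 0.0, 0.0]
7 [0.71, 0.0, 0.0, 0.0]
8 [0.71, 0.0, 0.0, 0.0]
9 [0.0, -0.06, 0.62, 0.0]
10 [0.0, -0.07, 0.63, 0.0]
11 [0.0, -0.17, 0.0, 0.0]
12 [0.0, -0.18, 0.0, 0.0]
13 [0.0, -0.17, 0.0, 0.0]
end [0.6642 0.1405 0.0249] -0.1772
```

Depth runs straight from the cast top (32–33 mm) to the fence top (35 mm) with no gap on either side, so it is flush. I'll finish with one gentle y nudge to square it.

>>> step_arm:
  deltas:
    - {"dp":[0.72,0.5,-0.05],"twist":0}
    - {"dp":[0.72,0.5,-0.06],"twist":0}
    - {"dp":[0.72,0.51,-0.05],"twist":0}
    - {"dp":[0.72,0.5,-0.06],"twist":0}
    - {"dp":[0.72,0.51,-0.05],"twist":0}
    - {"dp":[0.71,0,0],"twist":0}
    - {"dp":[0.71,0,0],"twist":0}
    - {"dp":[0.71,0,0],"twist":0}
    - {"dp":[0,-0.06,0.62],"twist":0}
    - {"dp":[0,-0.07,0.63],"twist":0}
    - {"dp":[0,0,0],"twist":0}
    - {"dp":[0,0,0],"twist":0}

```text
time_s: 32.4
ee_pos: [0.6601, 0.12, 0.0252]
eef_rot: [3.141, 0.0, -0.178]
force: [-0.2, -0.7, -0.5]
grip_width: 0.0005
grip_force: 0.0
```

>>> step_arm:
  deltas:
    - {"dp":[0,-0.17,0],"twist":0}
    - {"dp":[0,-0.17,0],"twist":0}
    - {"dp":[0,-0.17,0],"twist":0}
    - {"dp":[0,-0.05,0],"twist":0}
    - {"dp":[0,-0.05,0],"twist":0}
    - {"dp":[0,-0.03,0],"twist":0}
    - {"dp":[0,0,0],"twist":0}

```text
time_s: 33.1
ee_pos: [0.6644, 0.1454, 0.0251]
eef_rot: [3.141, 0.0, -0.177]
force: [0.6, -0.6, 0.3]
grip_width: 0.0006
grip_force: 0.3
```

```bash
python3 -c "
from plan import *
o=ctrl.get_obs(); print(o['ee_pos'],o['force'],tray_of(o['ee_pos']))"
```

```text
[0.66437418 0.14539422 0.02505752] [ 0.56545494 -0.55096624  0.29803604] [ 0.0044 -0.0593]
```

>>> step_arm:
  deltas:
    - {"dp":[0,-0.03,0],"twist":0}
    - {"dp":[0,-0.03,0],"twist":0}
    - {"dp":[0,0,0],"twist":0}

```text
time_s: 33.4
ee_pos: [0.6648, 0.146, 0.025]
eef_rot: [3.139, 0.0, -0.178]
force: [-2.1, -11.5, 2.5]
grip_width: 0.0005
grip_force: 4.8
```

>>> step_arm:
  deltas:
    - {"dp":[0,-0.02,0],"twist":0}
    - {"dp":[0,0,0],"twist":0}

```text
time_s: 33.6
ee_pos: [0.6648, 0.1461, 0.025]
eef_rot: [3.138, 0.001, -0.178]
force: [-3.0, -15.0, 3.3]
grip_width: 0.0003
grip_force: 6.5
```

>>> step_arm:
  deltas:
    - {"dp":[0,0.15,0],"twist":0}
    - {"dp":[0,0.5,0],"twist":0}
    - {"dp":[0,0.5,-0.3],"twist":0}
    - {"dp":[-0.3,0,-0.8],"twist":0}
    - {"dp":[-0.6,0,-0.8],"twist":0}
    - {"dp":[-0.8,0,-0.8],"twist":0}
    - {"dp":[-0.8,0,-0.5],"twist":0}
    - {"dp":[-0.8,0,0],"twist":0}
    - {"dp":[-0.8,0,0],"twist":0}
    - {"dp":[-0.8,0,0],"twist":0}
    - {"dp":[0,0,0],"twist":0}
    - {"dp":[0,0,0],"twist":0}

```text
time_s: 34.8
ee_pos: [0.4641, 0.1372, 0.1542]
eef_rot: [-3.141, -0.002, -0.177]
force: [1.1, -0.4, 0.2]
grip_width: 0.0007
grip_force: 0.0
```

```bash
python3 - <<'E'
from plan import *
from fit import *
ims={c:ctrl.camera(c)[0] for c in('top','side')}
print(ctrl.get_obs()["ee_pos"],fit(ims,['cast'],(.677,.209,-.175)),fit(ims,["blade"],(.504,.038,.09),("side",)))
cv2.imwrite("pics/end.png",cv2.vconcat([ims["side"],])[:,:,::-1])
E
```

```text
[0.46469494 0.1373115  0.15353145] (array([ 0.6774,  0.2093, -0.1763]), array([0.05, 0.15])) (array([0.5023, 0.0381, 0.0792]), array([0.04]))
```

View pics/end.png

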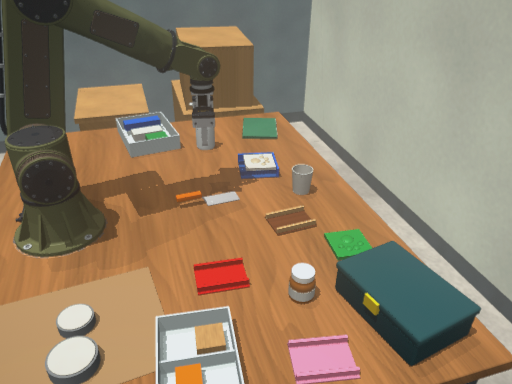

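The end picture shows the cast in the tray corner at (260,162), the lifter flat on the bench at (210,198), the rack empty, and the cup and jar where they were. The bottle is hidden behind the gripper, and the arm never went near it. Handing in.

```bash
python3 -c "
from station import ctrl
print(ctrl.hand_in())"
```

```text
the job is handed in; nothing more can be done
None
```

The job is handed in, with no verdict shown: the cast is level on the tray's ribs, square and flush against both fences by push force and depth; the lifter lies flat on bare bench; the cup and jar are unmoved; and the bottle, hidden by the gripper in the last picture, was never approached.

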